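Hold a manifold block against the sprung seal of a vacuum dock

TASK

Slide the orange grip of the docking unit's transport lock to its end stop so that the red tongue clears the seat, then take the aluminium manifold block, set it on the dock's bed with its green flange facing the blue sealing plate, square and centred on it, and press it in with a steady push of about 10 N, which pushes the sprung plate in by about half of its 20 mm travel. Go gently, without slamming the plate, and leave everything else on the bench where it is. Finish while still holding the block pressed there, as a third hand for the colleague who will drive the screws: do not let go.

Things in the scene. Friction and masses are not known exactly. Their poses are not given: they have to be found in the camera images.
- dock: docking unit, fixed. Origin: on the bench (z=0) straight below the plate's face at rest; +x: pressing direction (from the bed to the plate and the white housing behind), +y: the way the lock opens. Aluminium bed, top 12 mm above the bench, x -150 to 36, y -65 to 65 mm, empty before the plate but for the lock's tongue. Housing with track: x 36 to 91, y -65 to 115 mm, track top 70 mm above the bench
- plate_face (a point): middle of the sealing plate's face, 37 mm above the bench (25 mm above the bed). The plate is a blue panel 60 mm wide (y) and 49 mm high; it moves with the plate and has the dock's axes
- seal (a joint): how far the spring-backed sealing plate is pushed in, m: 0 at rest, 0.020 on its hard stop. The spring has no preload and a stiffness of 1000 N/m (1 mm per newton: 10 N at 0.010)
- lock (a joint): the transport lock's position, m: near 0 its red tongue stands in front of the plate and blocks the dock; 0.075 is its end stop, fully open, the tongue beside the seat. It slides along the dock's +y with about 2 N of friction and stays where it is left
- lock_top (a point): centre of the top of the orange lock grip, 108.5 mm above the bench: 22 (dock x) x 14 (dock y) x 30 mm high, free on all sides, on a steel foot 26 x 20 x 8 mm. The track's black end stop is lower than the foot. At 71-78 mm height a red arm reaches 76 mm to the dock's -x, to the tongue, 16 mm wide, that hangs down 6 to 18 mm before the plate's resting face; all moves with the grip
- block: manifold block to be held, about 0.4 kg: aluminium body 44 mm wide (y), 50 mm high, green flange 60 (y) x 50 mm, 8 mm thick at its +x end, two brass hose nozzles on its -x end. Origin: centre of its underside; flange face at x = +40 mm, body's rear at -40 mm, nozzles to -62 mm. Grip it across the aluminium sides (44 mm, along y)
- block_face (a point): middle of the flange's face of the block (x = +40 mm, 25 mm above the block's underside); the block's axes
- filter_unit: bystander, to be left alone: a low yellow plastic filter housing 75 x 50 x 34 mm with a black round cap 24 mm wide, 10 mm high on top; not wanted in this job; origin: centre of its underside
- wash_bottle: bystander, to be left alone: white round bottle with red cap, 68 mm wide, 160 mm tall; origin: centre of its underside
- beaker: bystander, to be left alone: open glass beaker, 80 mm wide, 100 mm tall; origin: centre of its underside
- carton: bystander, to be left alone: cardboard carton 110 x 80 x 70 mm; origin: centre of its underside
- tube_rack: bystander, to be left alone: blue rack with ten capped glass tubes, 90 x 200 mm, about 100 mm tall; origin: centre of its underside
- flask: bystander, to be left alone: round-bottomed glass flask with green stopper in a cork ring, 100 mm wide, 155 mm tall; origin: centre of its underside
- screwdriver: bystander, to be left alone: yellow-handled screwdriver 200 mm long lying along its own x; origin: under its middle
- screw_dish: bystander, to be left alone: small round steel dish of screws, 84 mm wide, 18 mm high; origin: centre of its underside
There are look-alikes about, which are no part of the job. What is shaped like the block but pink or turquoise is not meant.

How it is judged:
By the outcome, as a careful person would: the job done as asked, in the order asked, and still so for the second after the job is handed in, while the arm keeps its last pose, push and grip.
It also fails if it takes over 61 s, if anything falls off the work surface, if the arm or the gripper's body presses on something with over 40 N, if the wrist force passes 120 N, or if a joint passes its speed limit or range.

ROBOT

A 7-joint arm with a two-finger parallel gripper is mounted at the origin on the work surface. World frame = base frame: x ahead of the robot, y to its left, z up, the work surface at z = 0. Lengths are in m, angles in rad, forces in N, time in s.
With the tool pointing down it reaches from about 0.425 to 0.875 m from the base axis. Payload 8.4 kg.
Tool frame: the origin (TCP) lies on the centre line of the jaws, within the pads' length; the fingertips stand 17 mm ahead of it and the grasp point (between the pads) lies 2 mm behind it; z points along the fingers, y is the direction in which the jaws open and shut (so a half turn about z gives the same grasp; the last joint's range is limited). The gripper opens to 85 mm and grips with 20 to 120 N. Pads are 22 mm wide; open, the fingers measure 114 mm over their backs; the gripper's body (76 mm by 85 mm) begins 54 mm behind the grasp point. The pads swing forward as they close: fully open they stand 13 mm farther back than shut.
Start: joints at [-1.445, 0.333, 0.04, 1.465, -0.013, 1.343, -0.059], TCP at [0.145, 0.634, 0.248] pointing down, gripper open.
Joint ranges: [-2.58, 2.58], [-0.38, 2.09], [-1.3, 1.39], [0.25, 2.4], [-1.5, 4.64], [0.08, 2.09], [-2.65, 2.65]. Speed limits (rad/s): [2.22, 2.22, 2.79, 2.79, 3.14, 3.14, 3.14].

INTERFACE

Orientations are given as [roll, pitch, yaw] about the fixed x, y, z axes, in that order (R = Rz(yaw) Ry(pitch) Rx(roll)).
In Python, from plant import manip gives the robot as it stands.
- The arm moves only by the tool drive_tool, never from a script. Its argument "moves" is a list of rows, each a list of 3 entries, a list of its own where there are three numbers: the shift along the tool's x, y, z in cm, then the turn, a rotation vector about the tool's x, y, z in degrees, then the finger opening in cm, from 0 to 8.54. In form: [[[tx, ty, tz], [ax, ay, az], gripper], ...]. A call has 1 to 10 rows; each row is the pose to reach, as a shift and turn from the pose commanded when the call began, along the tool's axes at that moment; what a row does not reach only later rows make up. A row lasts 1/8 s, in which the tool goes at most 62.5 mm and 10.7 degrees, less where a joint would pass 70% of its speed; a pose out of reach is approached as far as the arm can. A call with a gripper value outside its range is refused whole. The fingers move at their own pace and stop on an object; "squeeze" is the grip in N (left out, the last holds). Time passes only in rows, so rows that repeat a pose let the fingers close. It gives the time, the measured TCP pose, the force and the opening at its end, in the units of the state.
- manip.get_obs(): the state, without advancing time (a new reading comes with each control period).
- manip.get_image(name): name is "scene" or "top" or "wrist"; returns the picture (480x640x3 uint8, red, green, blue); there is no depth.
- manip.camera_params(name): a dict with "K" (3x3 intrinsics, pixels), "k1" (the pictures are not rectified: a ray, as slopes to the right and down, at radius r is drawn at 1 + k1 r^2 times it, then the intrinsics apply), "origin" and "orientation" of the camera in the world. Camera axes: x right, y up, looking along -z (the intrinsics and any distortion apply to the point x, -y, -z); pixel columns grow to the right and rows downward; lengths in m; the calibration is good to about 2 mm. A picture is of the moment at which its call begins: read the wrist's pose just before it. camera_params takes no time and is no camera call; for the wrist camera it gives the pose at the moment of the call.
- manip.job_done(): hands the job in, once; it reports no verdict.
The state is a dict: "time": time; "joint_pos": joint angles; "joint_velocities": joint speeds; "tau": joint torques, N m; "position": TCP position; "eef_rot": TCP orientation; "ft_force": force on the tool from outside, world axes, zero at the start; "torque": the same for the moment, N m; "grip_width": opening from 0.0 (shut) to 1.0 (fully open).
Only numpy, scipy, OpenCV 4.12 (cv2) and the standard library are available. Lean on these libraries where they do the work, as an engineer would, in place of code of your own. Each camera call takes 0.05 s, during which the arm holds its last target.

## Working session

There is one attempt and no reset: what is moved stays moved. The work goes in short steps, Python scripts to look and compute and a tool call to move; the robot and the scene stay as the last step left them, time stands still between calls to the robot, and variables do not carry over. Pictures are saved under pics/ and viewed, and the job is handed in when it is done.

Besides the shell and the picture viewer there is one more tool, called after "Call:" as name([rows], argument=value, ...), one row to a line, values as JSON. drive_tool: Moves the arm, as the interface text tells. Its arguments: {"type":"object","properties":{"moves":{"type":"array"},"squeeze":{"type":"number"}},"required":["moves"]}

```bash
ls; mkdir -p pics; python3 - <<'E'
from plant import manip
import cv2
o=manip.get_obs();print({k:(v if not hasattr(v,'round') else v) for k,v in o.items()})
for n in["scene","top","wrist"]:
    p=manip.camera_params(n);print(n,p)
    cv2.imwrite(f"pics/{n}0.png",manip.get_image(n)[:,:,::-1])
E
```

```text
pics
{'time': 0.0, 'joint_pos': array([-1.44517294,  0.33389909,  0.03985667,  1.4662867 , -0.01340531,
        1.34328583, -0.05852033]), 'joint_velocities': array([ 0.00063836,  0.00092711,  0.0008834 , -0.00057041,  0.0007343 ,
       -0.00056408,  0.00027699]), 'tau': array([ 1.38594638e-03, -6.58547616e+01,  1.36652749e+00, -4.05552542e+01,
        1.70292053e-02,  1.24691759e-02,  5.12971656e-05]), 'position': array([0.1448255 , 0.63321779, 0.24742108]), 'eef_rot': array([-3.13998251e+00,  9.84972349e-05,  2.91674657e+00]), 'ft_force': array([-0.99740124, -0.81226103,  0.94591325]), 'torque': array([0.03042265, 0.01318668, 0.01541527]), 'grip_width': 0.9973954009223208}
scene {'K': array([[554.38583429,   0.        , 328.94222969],
       [  0.        , 554.38583429, 245.42468163],
       [  0.        ,   0.        ,   1.        ]]), 'k1': -0.17097598722530924, 'origin': array([ 1.38151068, -0.36374516,  1.52606416]), 'orientation': array([ 0.57694254, -0.00734163,  1.17551108])}
top {'K': array([[609.02753205,   0.        , 321.65068654],
       [  0.        , 609.02753205, 231.34772359],
       [  0.        ,   0.        ,   1.        ]]), 'k1': 0.03863733487526378, 'origin': array([ 0.32640317, -0.01003885,  1.70558089]), 'orientation': array([ 0.12044343, -0.00720911, -1.55138271])}
wrist {'K': array([[344.77047534,   0.        , 317.47581617],
       [  0.        , 344.77047534, 237.64158735],
       [  0.        ,   0.        ,   1.        ]]), 'k1': -0.044228750762554794, 'origin': array([0.06330441, 0.65060401, 0.37285076]), 'orientation': array([-0.33162506,  0.0028264 ,  1.34645253])}
```

View pics/scene0.png

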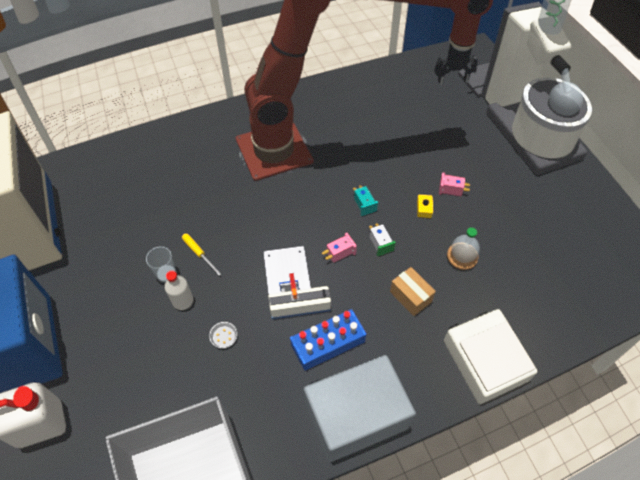

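View pics/top0.png

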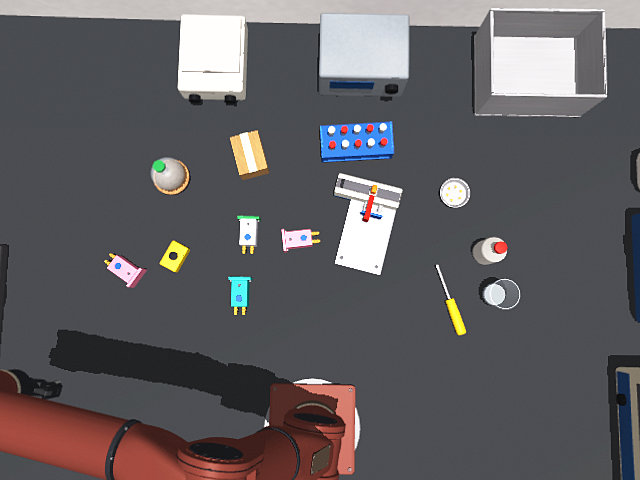

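View pics/wrist0.png

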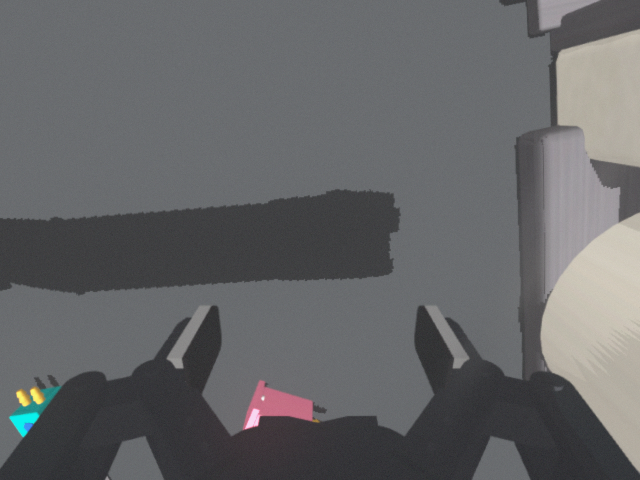

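The top picture shows four block-shaped things: aluminium with green flange at (248,234), pink at (300,238), pink at (125,269) and turquoise at (239,294). I choose (248,234). The dock is at about (368,220), with the orange grip at (374,189). Next is a close crop.

```bash
cat > h.py <<'E'
import numpy as np, cv2
from scipy.spatial.transform import Rotation as R
from plant import manip
def cam(n): 
    p=manip.camera_params(n); return p
def proj(p,X):
    X=np.atleast_2d(X); M=R.from_euler('xyz',p['orientation']).as_matrix()
    c=(X-p['origin'])@M; u=c[:,0]/-c[:,2]; v=-c[:,1]/-c[:,2]; s=1+p['k1']*(u*u+v*v); K=p['K']
    return np.c_[K[0,0]*u*s+K[0,2],K[1,1]*v*s+K[1,2]]
def ray(p,px):
    K=p['K'];d=np.array([(px[0]-K[0,2])/K[0,0],(px[1]-K[1,2])/K[1,1]]);q=d.copy()
    for _ in range(30): q=d/(1+p['k1']*(q@q))
    return R.from_euler('xyz',p['orientation']).as_matrix()@np.array([q[0],-q[1],-1])
def onz(p,px,z):
    r=ray(p,px); return p['origin']+r*(z-p['origin'][2])/r[2]
def save(n,f,box=None,s=1):
    im=manip.get_image(n)[:,:,::-1]
    cv2.imwrite('pics/'+f+'_full.png',im)
    if box: x,y,w,h=box; im=im[y:y+h,x:x+w]
    cv2.imwrite('pics/'+f+'.png',cv2.resize(im,None,fx=s,fy=s,interpolation=cv2.INTER_CUBIC))
E
python3 - <<'E'
import cv2
for n,b,s in[("top",(220,160,190,130),4),("scene",(250,220,160,110),5)]:
    im=cv2.imread(f"pics/{n}0.png");x,y,w,h=b
    cv2.imwrite(f"pics/{n}0c.png",cv2.resize(im[y:y+h,x:x+w],None,fx=s,fy=s,interpolation=cv2.INTER_CUBIC))
from h import *
p=cam("top")
for px in [(248,234),(374,189),(350,190),(336,265),(380,273)]: print(px,onz(p,px,0.05).round(3))
E
```

```text
(248, 234) [0.516 0.183 0.05 ]
(374, 189) [ 0.648 -0.16   0.05 ]
(350, 190) [ 0.644 -0.094  0.05 ]
(336, 265) [ 0.436 -0.059  0.05 ]
(380, 273) [ 0.416 -0.179  0.05 ]
```

View pics/top0c.png

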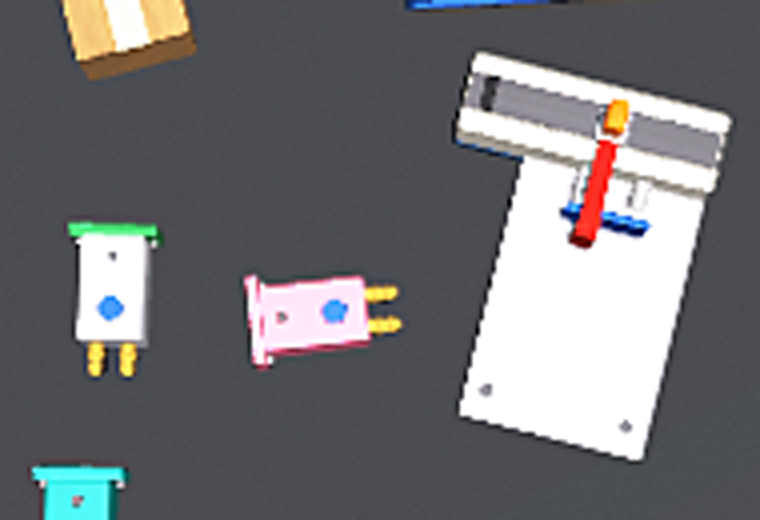

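View pics/scene0c.png

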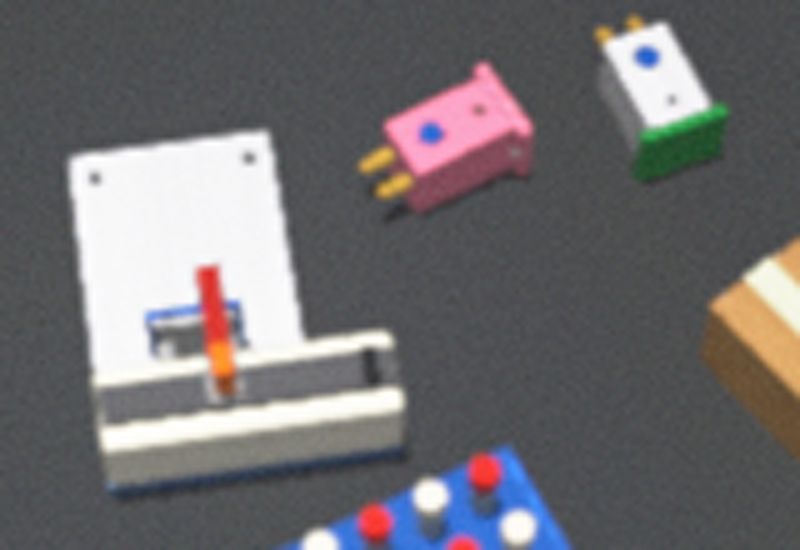

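```bash
cat >> h.py <<'E'
from scipy.optimize import least_squares
def fit(obs,x0):
    # obs: list of (camparams, local xyz mm, px); solves x,y,yaw
    def f(q):
        c,s=np.cos(q[2]),np.sin(q[2]); r=[]
        for p,l,px in obs:
            l=np.array(l)/1000; X=[q[0]+c*l[0]-s*l[1],q[1]+s*l[0]+c*l[1],l[2]]
            r+=list(proj(p,X)[0]-px)
        return np.array(r)
    o=least_squares(f,x0,loss='soft_l1'); return o.x,f(o.x).reshape(-1,2)
E
python3 - <<'E'
from h import *
t,s=cam("top"),cam("scene")
T=lambda a:(a[0]/4+220-.4,a[1]/4+160-.4); S=lambda a:(a[0]/5+250-.4,a[1]/5+220-.4)
dock=[(t,(-150,65,12),T((460,415))),(t,(-150,-65,12),T((643,459))),(s,(-150,-65,12),S((70,157))),(s,(-150,65,12),S((268,131))),
(t,(36,65,12),T((522,157)))]
x,r=fit(dock,[.6,-.1,-.2]);print("dock",x,np.degrees(x[2]));print(r.round(1))
c,sn=np.cos(x[2]),np.sin(x[2])
for n,l in {"farL":(91,115),"farR":(91,-65),"nearR":(36,-65),"nearL":(36,115)}.items():
  for z in(.07,.08): 
    X=[x[0]+c*l[0]/1e3-sn*l[1]/1e3,x[1]+sn*l[0]/1e3+c*l[1]/1e3,z]
    a=proj(t,X)[0];print(n,z,((a-[219.6,159.6])*4).round(0))
for px in [T((618,104)),]:
  X=onz(t,px,.1085);d=X[:2]-x[:2];print("grip",X,[c*d[0]+sn*d[1],-sn*d[0]+c*d[1]])
blk=[(t,(40,30,50),T((69,226))),(t,(40,-30,50),T((160,226))),(t,(-40,22,50),T((77,342))),(t,(-40,-22,50),T((145,345))),
(s,(40,-30,50),S((640,131))),(s,(40,30,50),S((727,108))),(s,(-40,22,50),S((665,24)))]
x,r=fit(blk,[.516,.183,0]);print("block",x,np.degrees(x[2]));print(r.round(1))
E
```

```text
dock [ 0.5755621  -0.15178284 -0.22665759] -12.986523509562998
[[-0.5 -0.5]
 [-0.8 -0.1]
 [-1.   0.1]
 [-0.9 -0.2]
 [-0.1  0.1]]
farL 0.07 [475.  48.]
farL 0.08 [475.  45.]
farR 0.07 [731. 111.]
farR 0.08 [733. 109.]
nearR 0.07 [712. 189.]
nearR 0.08 [714. 186.]
nearL 0.07 [455. 125.]
nearL 0.08 [456. 122.]
grip [ 0.64556086 -0.15522374  0.1085    ] [np.float64(0.0689816397084634), np.float64(0.012377355703648531)]
block [0.52479633 0.18517867 0.00122199] 0.07001475659630733
[[-0.  -0.1]
 [-0.8  0.3]
 [-0.1 -0. ]
 [-0.9 -0.5]
 [-0.3  1.7]
 [-0.8  0.3]
 [-1.5 -1. ]]
```

```bash
cat >> h.py <<'E'
def tool(o=None):
    o=o or manip.get_obs(); return np.array(o['position']),R.from_euler('xyz',o['eef_rot']).as_matrix()
def rows(P0,M0,Pt,yaw_t,o=None):
    """print shift (cm) in tool axes and turn rotvec deg for target pos, yaw (pointing down)"""
    Mt=R.from_euler('xyz',[np.pi,0,yaw_t]).as_matrix()
    return ((M0.T@(np.array(Pt)-P0))*100).round(2), np.degrees(R.from_matrix(M0.T@Mt).as_rotvec()).round(2)
E
python3 - <<'E'
from h import *
P,M=tool();w=cam("wrist")
for px in [(320,240),(320,120),(320,300),(60,200),(580,200)]: print(px,((onz(w,px,0.03)-P)@M).round(3))
print(rows(P,M,[.46,.185,.26],np.pi))
print(rows(P,M,[.56,.185,.26],2.915),rows(P,M,[.575,-.15,.26],2.915))
E
```

```text
(320, 240) [-0.037  0.001  0.218]
(320, 120) [0.083 0.    0.218]
(320, 300) [-0.109  0.001  0.218]
(60, 200) [ 0.006 -0.27   0.218]
(580, 200) [0.007 0.271 0.217]
(array([-40.72, -36.68,  -1.19]), array([ -0.07,  -0.  , -12.88]))
(array([-50.47, -34.45,  -1.19]), array([-0.07,  0.  ,  0.1 ])) (array([-59.4 , -66.77,  -1.15]), array([-0.07,  0.  ,  0.1 ]))
```

Call:
drive_tool([
  [[-43,-36.2,-1.2],[0,0,-12.9],8.5],
  [[-43,-36.2,-1.2],[0,0,-12.9],8.5],
  [[-43,-36.2,-1.2],[0,0,-12.9],8.5],
  [[-43,-36.2,-1.2],[0,0,-12.9],8.5],
  [[-43,-36.2,-1.2],[0,0,-12.9],8.5],
  [[-43,-36.2,-1.2],[0,0,-12.9],8.5],
  [[-43,-36.2,-1.2],[0,0,-12.9],8.5],
  [[-43,-36.2,-1.2],[0,0,-12.9],8.5],
  [[-43,-36.2,-1.2],[0,0,-12.9],8.5],
  [[-43,-36.2,-1.2],[0,0,-12.9],8.5],
])

```text
time: 1.4
position: [0.4859, 0.1797, 0.2605]
eef_rot: [-3.14, 0.001, 3.133]
ft_force: [-1.0, 0.2, 0.4]
grip_width: 0.998
```

```bash
python3 - <<'E'
from h import *
P,M=tool();print(P,manip.get_obs()['joint_pos'].round(2),np.abs(manip.get_obs()['joint_velocities']).max())
w=cam("wrist");save("wrist","w1")
np.save("w1.npy",w,allow_pickle=True)
x=[.5248,.1852,.0012]
for l in [(40,30,50),(40,-30,50),(-40,22,50),(-40,-22,50)]:
  print(l,proj(w,[x[0]+l[0]/1e3,x[1]+l[1]/1e3,.05]).round(1))
E
```

```text
[0.48588055 0.17969933 0.26053226] [-0.85  0.05  0.43  1.78 -0.02  1.31  1.14] 0.08929213364260417
(40, 30, 50) [[353.1 278.6]]
(40, -30, 50) [[297.3 278.9]]
(-40, 22, 50) [[347.2 206.1]]
(-40, -22, 50) [[303.2 206.4]]
```

View pics/w1.png

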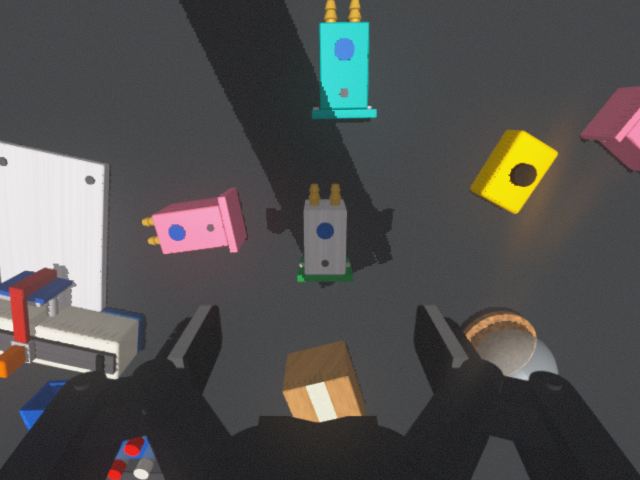

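```bash
python3 - <<'E'
import cv2
im=cv2.imread("pics/w1.png")[180:300,270:380]
cv2.imwrite("pics/w1c.png",cv2.resize(im,None,fx=5,fy=5,interpolation=cv2.INTER_CUBIC))
E
```

```text
(no output)
```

View pics/w1c.png

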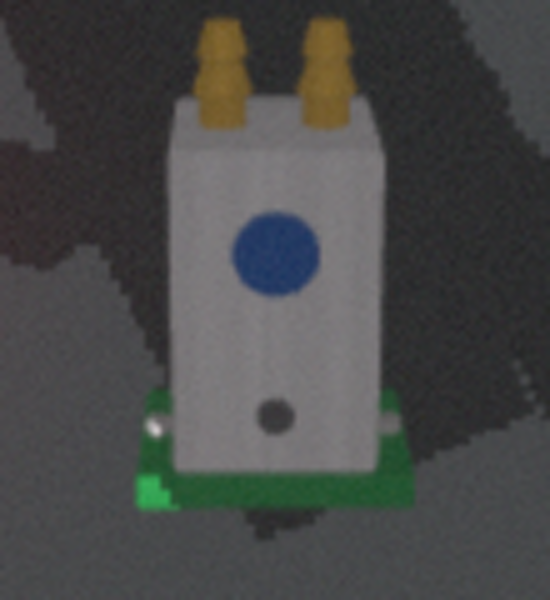

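The crop confirms the choice: grey aluminium body, green flange and brass nozzles, centred at about (325,240) in the wrist picture.

```bash
python3 - <<'E'
from h import *
w=np.load("w1.npy",allow_pickle=True).item()
S=lambda a:(a[0]/5+270-.4,a[1]/5+180-.4)
for ww in (w,cam("wrist")):
  blk=[(ww,(40,-30,50),S((137,508))),(ww,(40,30,50),S((414,507))),(ww,(-40,-22,50),S((168,150))),(ww,(-40,22,50),S((385,153))),(ww,(32,22,50),S((378,470))),(ww,(32,-22,50),S((174,470)))]
  x,r=fit(blk,[.52,.18,0]);print(x,np.degrees(x[2]));print(r.round(1))
P,M=tool();print(P)
print(rows(P,M,[.54,-.15,.26],2.915))
E
```

```text
[ 0.52765759  0.18478493 -0.0037846 ] -0.2168415475609084
[[-0.1  0.1]
 [ 0.1  0.1]
 [-0.2 -0.5]
 [ 0.3 -1.2]
 [ 0.1  0.8]
 [-0.2  0.9]]
[ 5.25747086e-01  1.88015221e-01 -6.80606241e-05] -0.00389958651303779
[[-0.1  0.1]
 [ 0.2  0.1]
 [-0.2 -0.6]
 [ 0.3 -1.3]
 [ 0.1  0.8]
 [-0.2  0.9]]
[0.48434229 0.18258015 0.26026975]
(array([ -5.71, -33.23,   0.04]), array([-0.02,  0.  , 12.73]))
```

Call:
drive_tool([
  [[-6.5,-33.2,0],[0,0,12.7],8.5],
  [[-6.5,-33.2,0],[0,0,12.7],8.5],
  [[-6.5,-33.2,0],[0,0,12.7],8.5],
  [[-6.5,-33.2,0],[0,0,12.7],8.5],
  [[-6.5,-33.2,0],[0,0,12.7],8.5],
  [[-6.5,-33.2,0],[0,0,12.7],8.5],
  [[-6.5,-33.2,0],[0,0,12.7],8.5],
  [[-6.5,-33.2,0],[0,0,12.7],8.5],
  [[-6.5,-33.2,0],[0,0,12.7],8.5],
])

```text
time: 2.58
position: [0.5487, -0.1451, 0.2602]
eef_rot: [3.141, -0.0, 2.923]
ft_force: [-0.2, 0.1, -0.0]
grip_width: 0.997
```

```bash
python3 - <<'E'
from h import *
P,M=tool();print(P,manip.get_obs()['eef_rot'],manip.get_obs()['joint_pos'].round(2),np.abs(manip.get_obs()['joint_velocities']).max())
w=cam("wrist");save("wrist","w2",(130,100,380,300),2)
np.save("w2.npy",w,allow_pickle=True)
E
```

```text
[ 0.54866953 -0.14509574  0.26021597] [ 3.14088579e+00 -3.26933003e-04  2.92307469e+00] [-0.47  0.18  0.74  1.68 -0.13  1.33  1.65] 0.00720340560511325
```

View pics/w2.png

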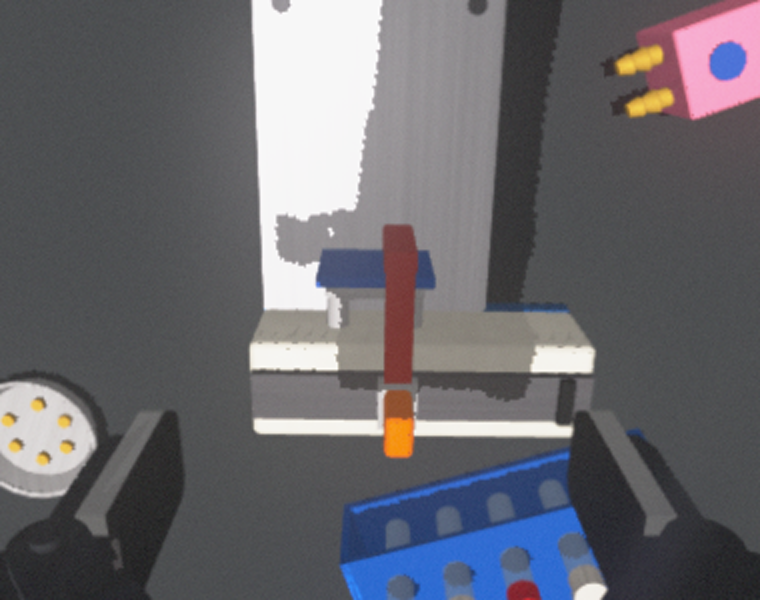

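```bash
python3 - <<'E'
from h import *
w=np.load("w2.npy",allow_pickle=True).item()
S=lambda a:(a[0]/2+130-.25,a[1]/2+100-.25)
dock=[(w,(0,-30,61.5),S((316,288))),(w,(0,30,61.5),S((436,288))),(w,(0,-30,12.5),S((321,250))),(w,(36,-65,70),S((250,345))),(w,(36,115,70),S((594,346))),(w,(36,-65,12),S((265,312)))]
x,r=fit(dock,[.57,-.15,-.22]);print(x,np.degrees(x[2]));print(r.round(1))
c,s=np.cos(x[2]),np.sin(x[2])
def toD(X): d=X[:2]-x[:2];return np.array([c*d[0]+s*d[1],-s*d[0]+c*d[1]])
for px in [(399,438),(384,418),(413,457),(384,457),(413,418)]:
  X=onz(w,S(px),.1085);print("grip",X.round(4),toD(X).round(4))
for px in [(384,226),(413,226)]:
  X=onz(w,S(px),.078);print("tongue",toD(X).round(4))
for px in [(558,378),(576,378)]:
  X=onz(w,S(px),.075);print("stop",toD(X).round(4))
E
```

```text
[ 0.57765552 -0.15341815 -0.19959839] -11.436145273154697
[[-0.5 -3.7]
 [-0.3 -4.8]
 [ 0.6  0.9]
 [-1.1  4.8]
 [ 5.1  1.2]
 [ 0.1 -0.2]]
grip [ 0.64   -0.1559  0.1085] [0.0616 0.01  ]
grip [ 0.6281 -0.1604  0.1085] [0.0509 0.0032]
grip [ 0.6515 -0.1516  0.1085] [0.072  0.0165]
grip [ 0.6486 -0.1648  0.1085] [0.0718 0.0029]
grip [ 0.631  -0.1474  0.1085] [0.0511 0.0165]
tongue [-0.0318  0.0047]
tongue [-0.0316  0.018 ]
stop [0.0495 0.0913]
stop [0.0497 0.1004]
```

```bash
cat >> h.py <<'E'
def D2W(x,l):
    c,s=np.cos(x[2]),np.sin(x[2]);l=np.array(l)/1e3
    return [x[0]+c*l[0]-s*l[1],x[1]+s*l[0]+c*l[1],l[2]]
def overlay(im,p,x,boxes,f,box,s):
    x0,y0,w,h=box; im=cv2.resize(im[y0:y0+h,x0:x0+w],None,fx=s,fy=s,interpolation=cv2.INTER_CUBIC)
    for (a,b,cc,d,e,g),col in boxes:
        V=[(i,j,k) for i in(a,b) for j in(cc,d) for k in(e,g)]
        q=((proj(p,np.array([D2W(x,v) for v in V]))-[x0,y0])*s+s/2-.5)
        for i in range(8):
            for j in range(i):
                if sum(np.array(V[i])!=np.array(V[j]))==1: cv2.line(im,tuple(int(t) for t in q[i].round()),tuple(int(t) for t in q[j].round()),col,1)
    cv2.imwrite('pics/'+f+'.png',im)
DOCK=[((-150,36,-65,65,0,12),(0,255,255)),((0,4,-30,30,12.5,61.5),(0,255,0)),((36,91,-65,115,0,70),(255,0,255))]
E
python3 - <<'E'
from h import *
w=np.load("w2.npy",allow_pickle=True).item()
overlay(cv2.imread("pics/w2_full.png"),w,[.5756,-.1518,-.2267],DOCK,"ov2",(130,100,380,300),2)
E
```

```text
(no output)
```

View pics/ov2.png

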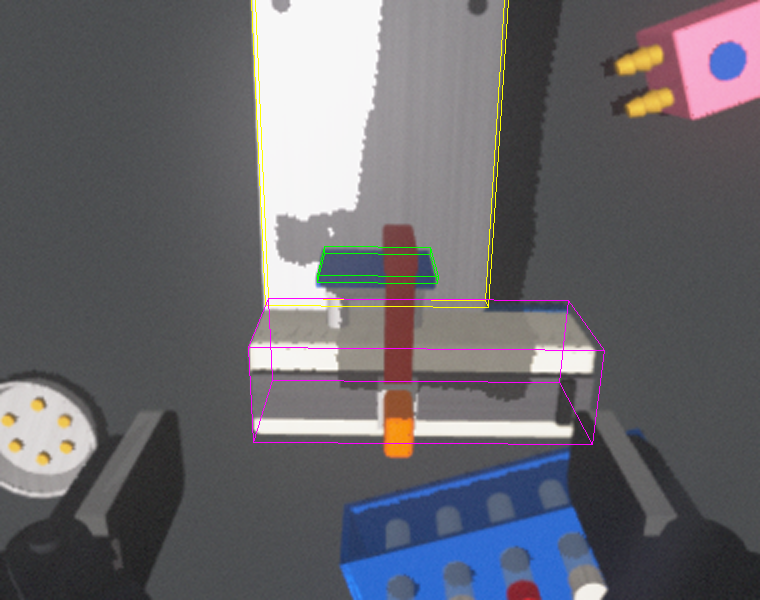

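```bash
python3 - <<'E'
from h import *
w=np.load("w2.npy",allow_pickle=True).item()
S=lambda a:(a[0]/2+130-.25,a[1]/2+100-.25)
dock=[(w,(0,-30,61.5),S((316,287))),(w,(0,30,61.5),S((436,287))),(w,(0,-30,12.5),S((321,250))),(w,(0,30,12.5),S((432,250))),(w,(36,-65,12),S((265,310))),(w,(36,65,12),S((487,308))),
]
x,r=fit(dock,[.57,-.15,-.22]);print(x,np.degrees(x[2]));print(r.round(1))
c,s=np.cos(x[2]),np.sin(x[2])
def toD(X): d=X[:2]-x[:2];return np.array([c*d[0]+s*d[1],-s*d[0]+c*d[1]])
X=onz(w,S((398.5,437.5)),.1085);print("grip",X.round(4),toD(X).round(4))
for px in [(384,226),(413,226)]:
  print("tongue",toD(onz(w,S(px),.078)).round(4))
P,M=tool();print(P)
g=X.copy();g[2]=.135;print(rows(P,M,g,np.pi+x[2]));g[2]=.101;print(rows(P,M,g,np.pi+x[2]))
E
```

```text
[ 0.57806423 -0.15313472 -0.21208527] -12.151590776395135
[[-0.2 -3.3]
 [ 0.1 -3.6]
 [ 0.9  0.9]
 [-1.5  0.6]
 [-0.   0.4]
 [ 0.3  0.8]]
grip [ 0.6397 -0.156   0.1085] [0.0609 0.0101]
tongue [-0.0322  0.0039]
tongue [-0.0321  0.0173]
[ 0.54864174 -0.14538307  0.26029038]
(array([-9.12,  0.93, 12.53]), array([ 0.03, -0.01, -0.38]))
(array([-9.12,  0.93, 15.93]), array([ 0.03, -0.01, -0.38]))
```

```bash
python3 - <<'E'
from h import *
w=np.load("w2.npy",allow_pickle=True).item()
S=lambda a:(a[0]/2+130-.25,a[1]/2+100-.25)
dock=[(w,(0,-30,12.5),S((322,250))),(w,(0,30,12.5),S((431,250))),(w,(36,-65,12),S((265,310))),(w,(36,65,12),S((487,308))),
(w,(-150+0,0,12),S((0,0)))][:4]
x,r=fit(dock,[.57,-.15,-.22]);print(x,np.degrees(x[2]));print(r.round(1))
im=cv2.imread("pics/w2_full.png")
D=list(DOCK);D[1]=((0,6,-30,30,12.5,61.5),(0,255,0))
overlay(im,w,x,D,"ov2b",(130,60,380,300),2)
E
```

```text
[ 0.57725652 -0.15293854 -0.21162423] -12.125175493669069
[[ 0.4  0.2]
 [-1.  -0.1]
 [-0.  -0.2]
 [ 0.4  0.2]]
```

View pics/ov2b.png

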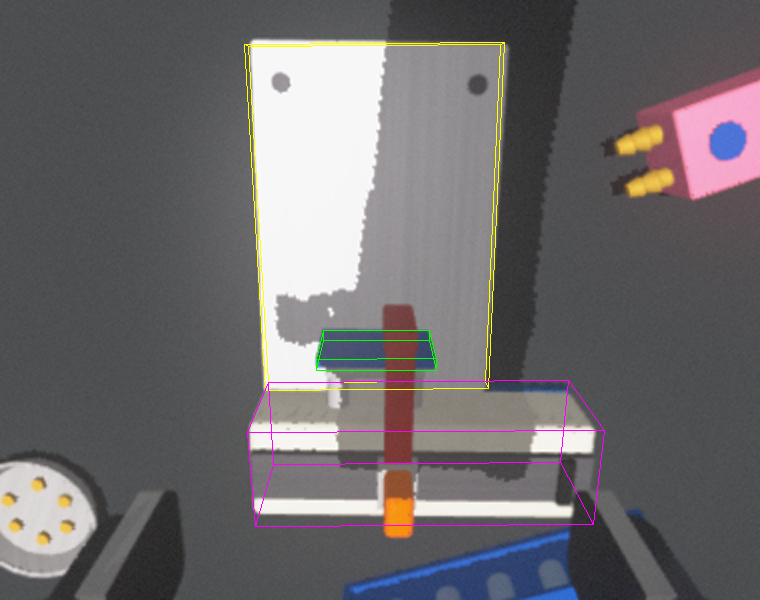

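```bash
python3 - <<'E'
from h import *
w=np.load("w2.npy",allow_pickle=True).item()
S=lambda a:(a[0]/2+130-.25,a[1]/2+60-.25)
dock=[(w,(0,-30,12.5),S((322,330))),(w,(0,30,12.5),S((431,330))),(w,(36,-65,12),S((265,390))),(w,(36,65,12),S((487,388))),
(w,(-150,-65,12),S((249,40))),(w,(-150,65,12),S((506,43)))]
x,r=fit(dock,[.57,-.15,-.22]);print(x,np.degrees(x[2]));print(r.round(1))
E
```

```text
[ 0.57704797 -0.15264089 -0.22137613] -12.683917698483992
[[ 0.6 -0.3]
 [-0.8 -0.1]
 [-0.2 -0.9]
 [ 0.3  0.4]
 [-0.7  0.9]
 [ 0.7 -0.1]]
```

Call:
drive_tool([
  [[-5,0.5,5],[0,0,0],6],
  [[-9.1,0.9,10],[0,0,0],5],
  [[-9.1,0.9,12.5],[0,0,0],4],
  [[-9.1,0.9,14],[0,0,0],4],
  [[-9.1,0.9,15.5],[0,0,0],4],
  [[-9.1,0.9,15.8],[0,0,0],4],
  [[-9.1,0.9,15.8],[0,0,0],4],
], squeeze=30)

```text
time: 3.5
position: [0.6395, -0.1583, 0.1035]
eef_rot: [3.141, 0.001, 2.92]
ft_force: [-0.0, -0.6, 0.1]
grip_width: 0.47
```

```bash
python3 - <<'E'
from h import *
P,M=tool();print(P,manip.get_obs()['ft_force'])
save("wrist","w3")
E
```

```text
[ 0.63953209 -0.15828452  0.10347125] [-0.04013925 -0.58973715  0.10517553]
```

View pics/w3.png

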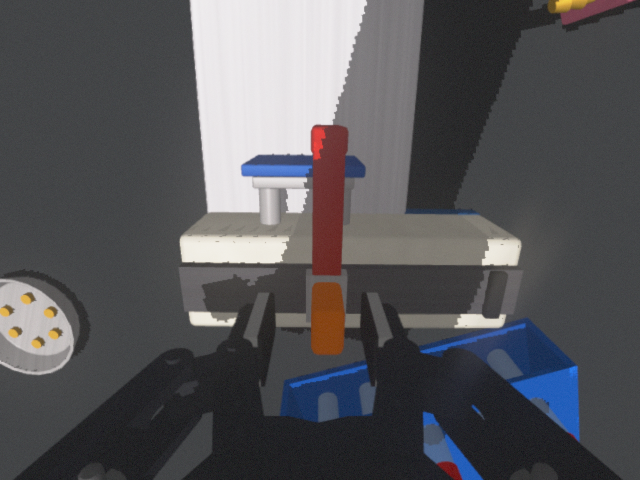

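Call:
drive_tool([
  [[0,0.35,0.2],[0,0,0],3],
  [[0,0.35,0.2],[0,0,0],2],
  [[0,0.35,0.2],[0,0,0],1.2],
  [[0,0.35,0.2],[0,0,0],1.0],
  [[0,0.35,0.2],[0,0,0],1.0],
  [[0,0.35,0.2],[0,0,0],1.0],
], squeeze=30)

```text
time: 4.3
position: [0.6401, -0.1548, 0.1006]
eef_rot: [3.141, 0.0, 2.92]
ft_force: [-0.9, 2.3, 5.0]
grip_width: 0.154
```

```bash
python3 - <<'E'
from h import *
P,M=tool();print(P,manip.get_obs()['ft_force'])
save("wrist","w4")
E
```

```text
[ 0.64009662 -0.15484884  0.10058414] [-0.85771187  2.33738517  5.04865424]
```

View pics/w4.png

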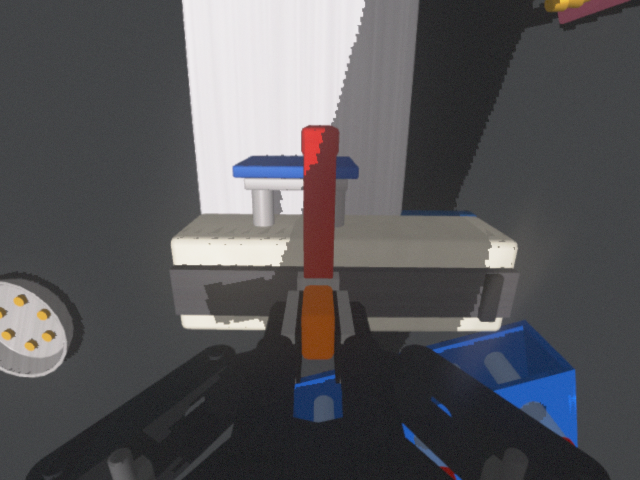

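Call:
drive_tool([
  [[0,1,0],[0,0,0],1.0],
  [[0,2.5,0],[0,0,0],1.0],
  [[0,4,0],[0,0,0],1.0],
  [[0,5.2,0],[0,0,0],1.0],
  [[0,5.8,0],[0,0,0],1.0],
  [[0,6,0],[0,0,0],1.0],
])

```text
time: 5.1
position: [0.6539, -0.096, 0.1006]
eef_rot: [-3.141, 0.002, 2.921]
ft_force: [5.0, -3.2, 2.7]
grip_width: 0.16
```

```bash
python3 - <<'E'
from h import *
P,M=tool();print(P,manip.get_obs()['ft_force'],((P-[0.64009662, -0.15484884,  0.10058414])@M).round(4))
save("wrist","w5")
E
```

```text
[ 0.65394402 -0.09599165  0.10061157] [ 5.03370905 -3.22633416  2.65263396] [-0.0006  0.0605 -0.    ]
```

View pics/w5.png

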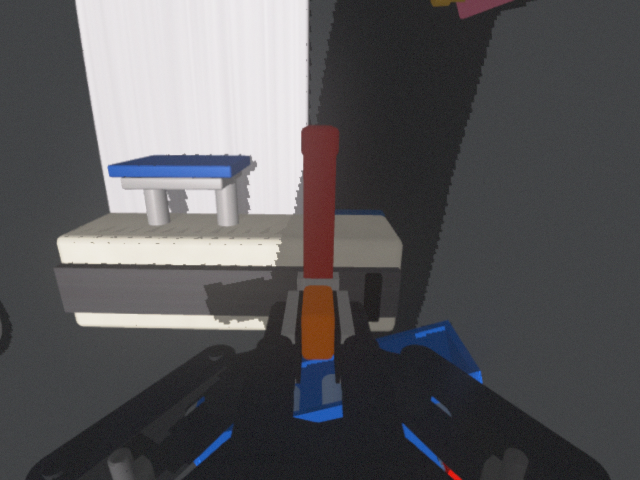

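Call:
drive_tool([
  [[0,0.4,0],[0,0,0],1.0],
  [[0,0.8,0],[0,0,0],1.0],
  [[0,1.0,0],[0,0,0],1.0],
  [[0,1.1,0],[0,0,0],1.0],
])

```text
time: 5.65
position: [0.6548, -0.0924, 0.1006]
eef_rot: [-3.135, 0.002, 2.915]
ft_force: [1.8, -19.3, 2.2]
grip_width: 0.161
```

```bash
python3 - <<'E'
from h import *
P,M=tool();print(P,manip.get_obs()['ft_force'],((P-[0.64009662, -0.15484884,  0.10058414])@M).round(4))
save("wrist","w6",(220,100,240,200),3)
E
```

```text
[ 0.6547857  -0.09235873  0.10062666] [  1.83373115 -19.32645868   2.15641885] [-0.0003  0.0642 -0.0005]
```

View pics/w6.png

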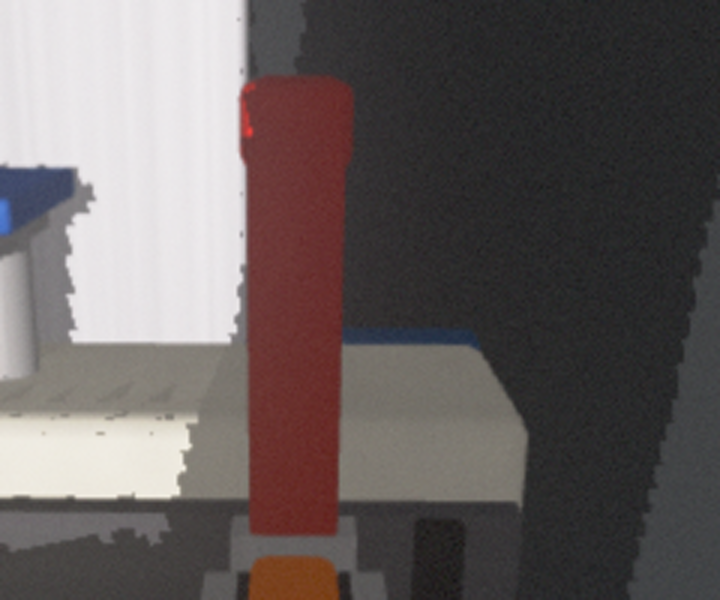

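```bash
python3 - <<'E'
from h import *
P,M=tool();w=cam("wrist")
S=lambda a:(a[0]/3+220-.33,a[1]/3+100-.33)
for x in ([.577,-.1526,-.2214],[.5763,-.1522,-.2243]):
  c,s=np.cos(x[2]),np.sin(x[2])
  def toD(X): d=np.array(X)[:2]-x[:2];return (np.array([c*d[0]+s*d[1],-s*d[0]+c*d[1]])*1e3).round(1)
  print("tcp",toD(P),"start",toD([0.64009662, -0.15484884]))
  for n,px,z in [("footL",(232,520),.078),("footR",(357,520),.078),("stopL z75",(413,520),.075),("stopL z70",(413,520),.070),("stopR",(465,520),.075),("tongueL",(241,100),.078),("tongueR",(353,100),.078),("bedR",(246,300),.012),("housR",(527,430),.07)]:
    print(n,toD(onz(w,S(px),z)))
E
```

```text
tcp [62.7 75.8] start [62.1 11.7]
footL [47.9 64.5]
footR [47.9 84.1]
stopL z75 [49.3 93.2]
stopL z70 [51.6 93.8]
stopR [ 49.3 101.5]
tongueL [-15.4  67.2]
tongueR [-15.3  82.6]
bedR [27.7 63.6]
housR [ 35.8 111.5]
tcp [63.2 75.8] start [62.8 11.6]
footL [48.5 64.4]
footR [48.4 84. ]
stopL z75 [49.8 93.1]
stopL z70 [52.1 93.7]
stopR [ 49.8 101.4]
tongueL [-14.8  66.9]
tongueR [-14.8  82.3]
bedR [28.3 63.5]
housR [ 36.3 111.4]
```

Call:
drive_tool([
  [[0,-0.7,0],[0,0,0],1.0],
  [[0,-0.7,0],[0,0,0],2.5],
  [[0,-0.7,-1.0],[0,0,0],2.5],
  [[0,-0.7,-1.0],[0,0,0],1.0],
  [[0,-0.7,-1.0],[0,0,0],1.0],
  [[0,-0.7,-1.0],[0,0,0],1.0],
  [[0,-0.5,-1.0],[0,0,0],1.0],
  [[0,-0.2,-1.0],[0,0,0],1.0],
  [[0,-0.1,-1.0],[0,0,0],1.0],
])

```text
time: 6.82
position: [0.6541, -0.0922, 0.1114]
eef_rot: [-3.136, 0.0, 2.916]
ft_force: [-6.2, -15.8, 7.4]
grip_width: 0.151
```

```bash
python3 - <<'E'
from h import *
P,M=tool();x=[.577,-.1526,-.2214];print(P,manip.get_obs()['ft_force'])
w=cam("wrist");save("wrist","w7",(220,100,240,200),3)
c,s=np.cos(x[2]),np.sin(x[2]);d=P[:2]-x[:2];print(c*d[0]+s*d[1],-s*d[0]+c*d[1])
E
```

```text
[ 0.65409595 -0.09219316  0.1114482 ] [ -6.1901394  -15.81806637   7.44217896]
0.0619490285458091 0.07586230496045104
```

View pics/w7.png

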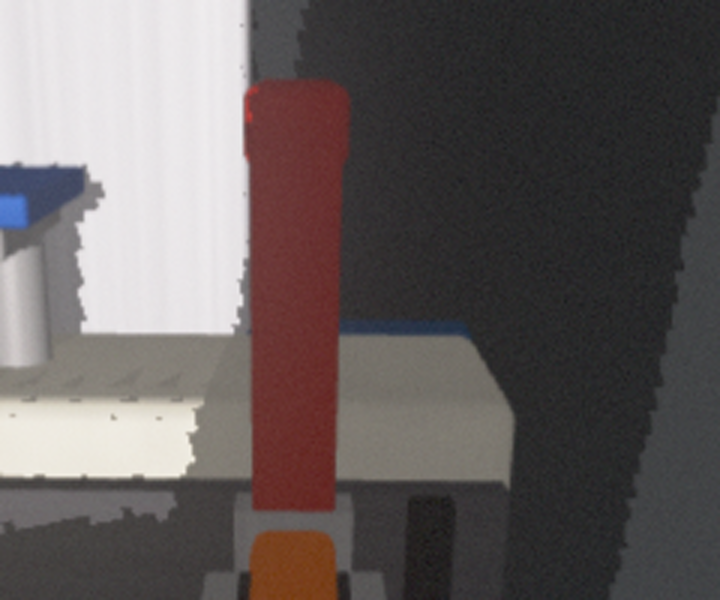

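Call:
drive_tool([
  [[0,-0.6,0],[0,0,0],1.0],
  [[0,-0.6,0],[0,0,0],3],
  [[0,-0.6,0],[0,0,0],4],
  [[0,-0.6,-1],[0,0,0],5],
  [[0,-0.6,-5],[0,0,0],7],
  [[0,-0.6,-10],[0,0,0],7],
])

```text
time: 7.62
position: [0.6535, -0.0921, 0.2112]
eef_rot: [-3.141, -0.002, 2.921]
ft_force: [0.5, 0.9, 0.3]
grip_width: 0.819
```

```bash
python3 - <<'E'
from h import *
P,M=tool();print(P,manip.get_obs()['eef_rot'])
print(rows(P,M,[.526,.187,.17],np.pi))
w=cam("wrist");save("wrist","w8")
E
```

```text
[ 0.65351909 -0.09206842  0.21116571] [-3.14096217e+00 -1.69510047e-03  2.92056149e+00]
(array([18.55, 24.43,  4.13]), array([ -0.03,  -0.1 , -12.66]))
```

View pics/w8.png

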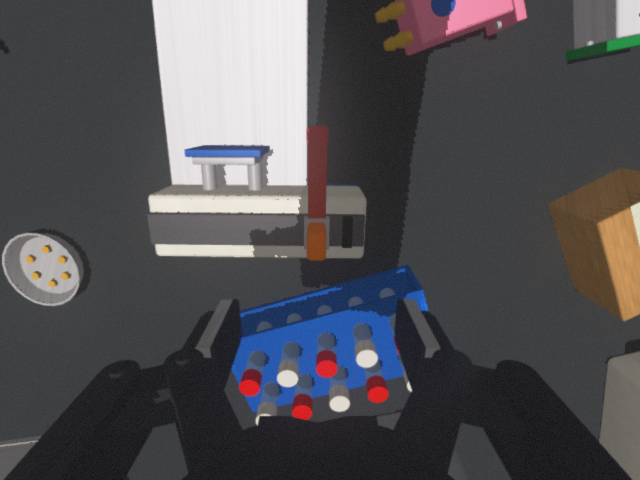

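The wrist picture shows the lock open: grip at (317,240), tongue at (317,140) beside the bed, and the seat free.

Call:
drive_tool([
  [[4,6,0],[0,0,-5],7],
  [[18.6,24.4,2],[0,0,-12.7],7],
  [[18.6,24.4,4],[0,0,-12.7],7],
  [[18.6,24.4,4],[0,0,-12.7],7],
  [[18.6,24.4,4],[0,0,-12.7],7],
  [[18.6,24.4,4],[0,0,-12.7],7],
  [[18.6,24.4,4],[0,0,-12.7],7],
  [[18.6,24.4,4],[0,0,-12.7],7],
])

```text
time: 8.68
position: [0.527, 0.1849, 0.1708]
eef_rot: [-3.141, 0.001, 3.139]
ft_force: [0.8, -0.3, -0.1]
grip_width: 0.821
```

```bash
python3 - <<'E'
from h import *
P,M=tool();print(P,manip.get_obs()['eef_rot'],np.abs(manip.get_obs()['joint_velocities']).max())
w=cam("wrist");save("wrist","w9",(240,170,160,150),4);np.save("w9.npy",w,allow_pickle=True)
E
```

```text
[0.52703505 0.18491851 0.17081036] [-3.14146387e+00  8.54299568e-04  3.13946036e+00] 0.006081737785971922
```

View pics/w9.png

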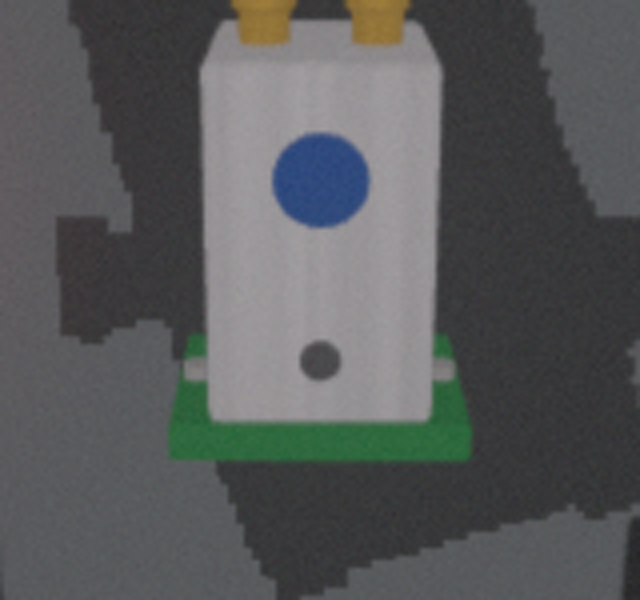

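```bash
python3 - <<'E'
from h import *
w=np.load("w9.npy",allow_pickle=True).item()
S=lambda a:(a[0]/4+240-.4,a[1]/4+170-.4)
blk=[(w,(40,-30,50),S((170,459))),(w,(40,30,50),S((472,459))),(w,(-40,-22,50),S((201,68))),(w,(-40,22,50),S((441,68))),(w,(32,22,50),S((433,419))),(w,(32,-22,50),S((208,419)))]
x,r=fit(blk,[.52,.18,0]);print(x,np.degrees(x[2]));print(r.round(1))
P,M=tool();print((M.T@(np.array([*x[:2],0])-P))*100)
E
```

```text
[ 5.27662808e-01  1.84858916e-01 -7.05872913e-05] -0.004044353879260105
[[-0.1  0.4]
 [-0.   0.3]
 [-0.6 -2.2]
 [ 0.7 -2.3]
 [-0.1  1.2]
 [ 0.2  1.2]]
[-5.44674316e-02 -8.53825134e-03  1.70751880e+01]
```

Call:
drive_tool([
  [[0,0,5],[0,0,0],7],
  [[0,0,9],[0,0,0],7],
  [[0,0,12],[0,0,0],7],
  [[0,0,14],[0,0,0],7],
  [[0,0,14.5],[0,0,0],6],
  [[0,0,14.5],[0,0,0],5],
  [[0,0,14.5],[0,0,0],4.4],
  [[0,0,14.5],[0,0,0],4],
  [[0,0,14.5],[0,0,0],4],
  [[0,0,14.5],[0,0,0],4],
], squeeze=60)

```text
time: 9.98
position: [0.527, 0.1866, 0.0265]
eef_rot: [3.141, 0.002, -3.141]
ft_force: [-0.7, -1.0, 7.0]
grip_width: 0.509
```

```bash
python3 - <<'E'
from h import *
o=manip.get_obs();P,M=tool();print(P,o['eef_rot'],o['ft_force'],o['grip_width'])
w=cam("wrist");save("wrist","w10")
E
```

```text
[0.52701389 0.18655452 0.02650059] [ 3.14070457e+00  1.68530542e-03 -3.14144123e+00] [-0.6997464  -0.97745626  6.99583591] 0.5086179280945207
```

View pics/w10.png

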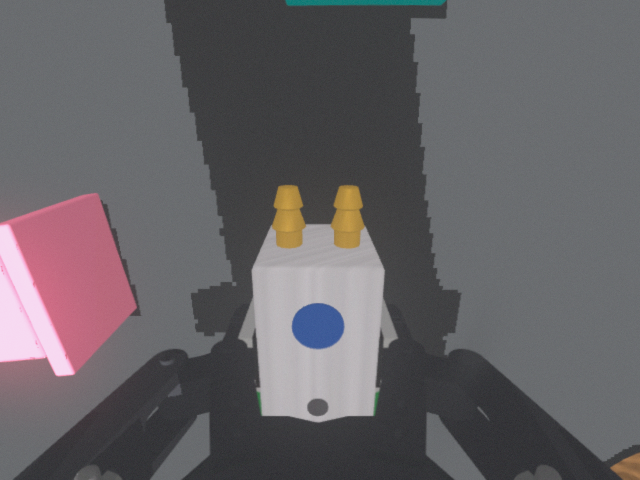

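```bash
python3 - <<'E'
from h import *
P,M=tool();x=[.5768,-.1520,-.2225]
print(rows(P,M,D2W(x,(-80,0,120)),np.pi+x[2]),D2W(x,(-80,0,120)))
E
```

```text
(array([  2.81, -32.08,  -9.39]), array([ 0.06,  0.09, 12.75])) [np.float64(0.4987720939069385), np.float64(-0.13434650542435359), np.float64(0.12)]
```

Call:
drive_tool([
  [[0,0,-2],[0,0,0],4],
  [[0,0,-5],[0,0,0],4],
  [[0,0,-9.4],[0,0,0],4],
  [[1,-5,-9.4],[0,0,4],4],
  [[2,-10,-9.4],[0,0,8],4],
  [[2.8,-15,-9.4],[0,0,12.7],4],
  [[2.8,-20,-9.4],[0,0,12.7],4],
  [[2.8,-25,-9.4],[0,0,12.7],4],
  [[2.8,-30,-9.4],[0,0,12.7],4],
  [[2.8,-32,-9.4],[0,0,12.7],4],
])

```text
time: 11.28
position: [0.4973, -0.1368, 0.1194]
eef_rot: [-3.141, 0.0, 2.916]
ft_force: [-0.2, 0.1, -3.8]
grip_width: 0.509
```

Call:
drive_tool([
  [[0,0,0],[0,0,0],4],
  [[0,0,0],[0,0,0],4],
  [[0,0,0],[0,0,0],4],
])

```text
time: 11.65
position: [0.4983, -0.1323, 0.1192]
eef_rot: [3.141, -0.0, 2.922]
ft_force: [0.7, 0.1, -4.5]
grip_width: 0.51
```

```bash
python3 - <<'E'
from h import *
o=manip.get_obs();P,M=tool();print(P,o['eef_rot'],o['ft_force'],o['grip_width'],o['time'])
w=cam("wrist");save("wrist","w11");np.save("w11.npy",w,allow_pickle=True)
save("top","t11",(300,150,130,140),4)
E
```

```text
[ 0.49832028 -0.13230873  0.11922622] [ 3.14117188e+00 -3.45757815e-04  2.92212172e+00] [ 0.66756435  0.07646866 -4.51397348] 0.5103163945610244 11.65
```

View pics/w11.png

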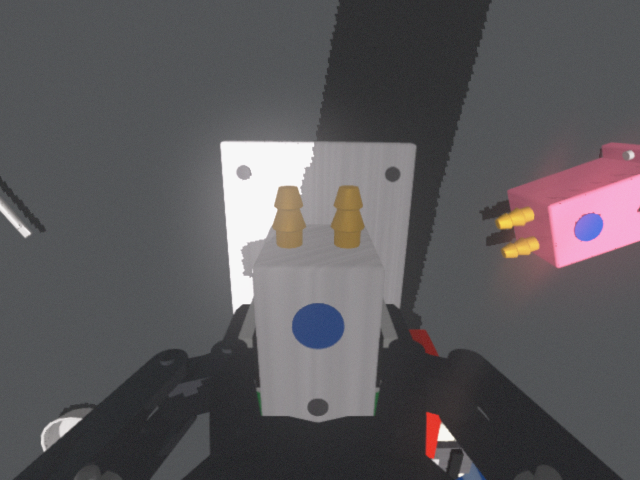

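View pics/t11.png

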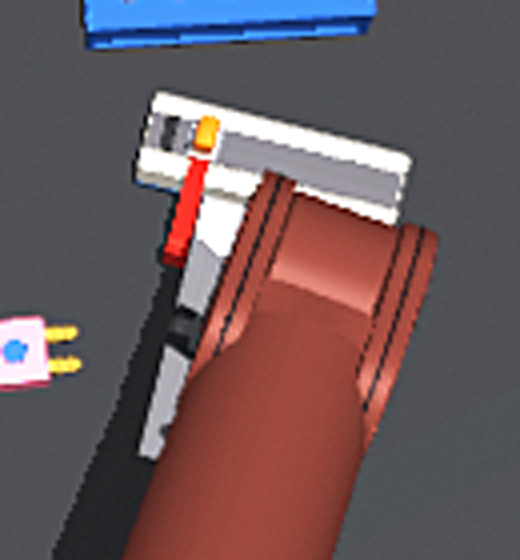

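```bash
python3 - <<'E'
import cv2
im=cv2.imread("pics/w11_full.png")
a=im[125:325,205:435];cv2.imwrite("pics/w11a.png",cv2.resize(a,None,fx=3.4,fy=3,interpolation=cv2.INTER_CUBIC)[:600])
a=im[240:430,240:400];cv2.imwrite("pics/w11b.png",cv2.resize(a,None,fx=3,fy=3,interpolation=cv2.INTER_CUBIC))
E
```

```text
(no output)
```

View pics/w11a.png

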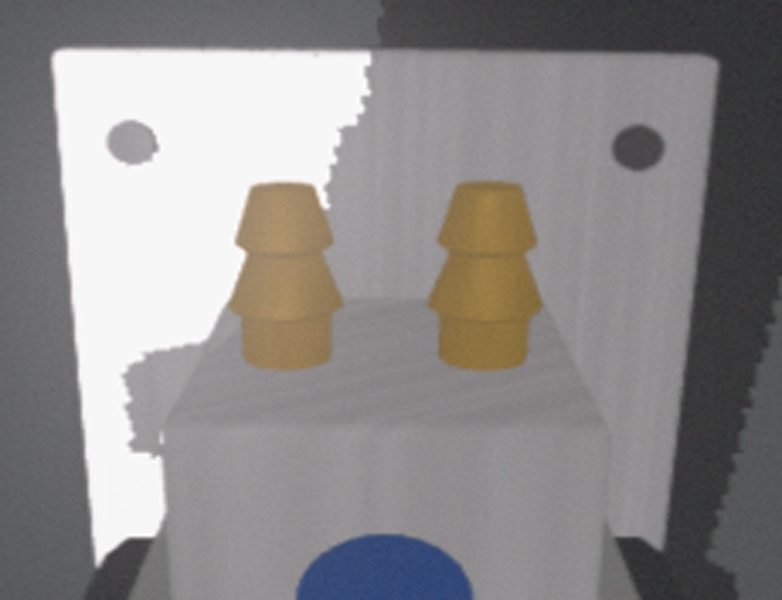

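View pics/w11b.png

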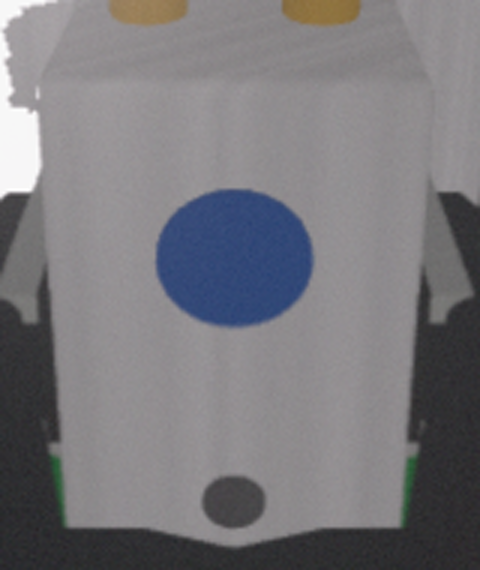

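```bash
python3 - <<'E'
from h import *
w=np.load("w11.npy",allow_pickle=True).item();P,M=tool()
A=lambda a:((a[0]+.5)/3.4+205-.5,(a[1]+.5)/3+125-.5)
B=lambda a:((a[0]+.5)/3+240-.5,(a[1]+.5)/3+240-.5)
def T(px,z): return ((onz(w,px,z)-P)@M*1e3)[:2].round(2)
print("bed TL,TR",T(A((54,50)),.012),T(A((717,56)),.012))
print("left@500,right@500",T(A((93,500)),.012),T(A((669,500)),.012))
print("left@100",T(A((57,100)),.012),T(A((713,100)),.012))
print("holes",T(A((132,142)),.012),T(A((638,148)),.012))
zt=P[2]-.0265+.05
print("block rear",T(B((42,80)),zt),T(B((431,80)),zt),"dot",T(B((234,257)),zt),"hole",T(B((234,501)),zt),"front",T(B((64,527)),zt),T(B((404,527)),zt))
x=[.5768,-.1520,-.2225]
print("tool yaw-pi",np.degrees(np.arctan2(-M[1,0],-M[0,0])))
E
```

```text
bed TL,TR [ 70.07 -65.03] [68.9  62.83]
left@500,right@500 [-39.64 -66.14] [-39.49  62.07]
left@100 [ 59.32 -65.35] [59.42 62.86]
holes [ 50.   -51.23] [48.74 48.86]
block rear [ 38.6  -21.88] [38.64 19.88] dot [16.56 -1.24] hole [-19.62  -1.21] front [-24.12 -23.07] [-24.05  20.65]
tool yaw-pi -12.58647667031271
```

Call:
drive_tool([
  [[0,-0.15,2],[0,0,0.2],4],
  [[0,-0.3,4.5],[0,0,0.4],4],
  [[0,-0.3,6.5],[0,0,0.4],4],
  [[0,-0.3,7.4],[0,0,0.4],4],
  [[0,-0.3,7.8],[0,0,0.4],4],
  [[0,-0.3,7.9],[0,0,0.4],4],
  [[0,-0.3,7.9],[0,0,0.4],4],
  [[0,-0.3,7.9],[0,0,0.4],4],
])

```text
time: 12.75
position: [0.4979, -0.1365, 0.0408]
eef_rot: [3.141, 0.001, 2.913]
ft_force: [0.7, -0.2, -4.9]
grip_width: 0.506
```

```bash
python3 - <<'E'
from h import *
o=manip.get_obs();P,M=tool();print(P,o['eef_rot'],o['ft_force'],o['grip_width'],o['time'])
w=cam("wrist");np.save("w12.npy",w,allow_pickle=True)
save("wrist","w12",(160,70,310,230),2.5)
E
```

```text
[ 0.49789803 -0.13651783  0.04076058] [3.14135645e+00 7.12105061e-04 2.91338207e+00] [ 0.67713251 -0.23528643 -4.93297971] 0.5055816986290536 12.75
```

View pics/w12.png

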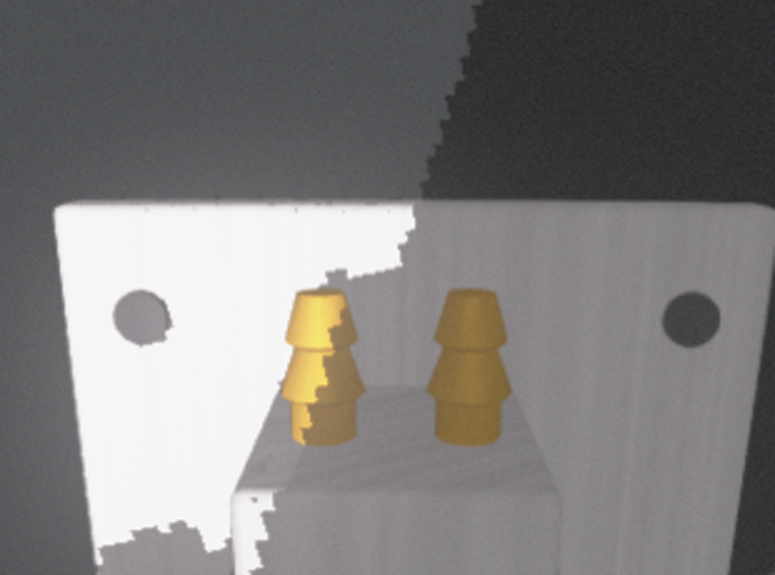

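```bash
python3 - <<'E'
from h import *
g=cv2.imread("pics/w12_full.png")
a=g[200:275,240:400];cv2.imwrite("pics/w12b.png",cv2.resize(a,None,fx=5,fy=5,interpolation=cv2.INTER_CUBIC))
gg=cv2.GaussianBlur(cv2.cvtColor(g,cv2.COLOR_BGR2GRAY).astype(float),(1,5),0)
for r in (165,185,205,225,240,260):
    d=np.gradient(gg[r]); L=170+np.argmax(d[170:210]); Rr=440+np.argmin(d[440:480]); print(r,L,Rr,d[L],d[Rr])
E
```

```text
165 182 470 63.71875 -30.03125
185 184 468 63.78125 -27.78125
205 187 465 57.125 -29.53125
225 189 462 59.8125 -31.15625
240 191 460 58.6875 -32.5625
260 193 457 55.71875 -32.53125
```

View pics/w12b.png

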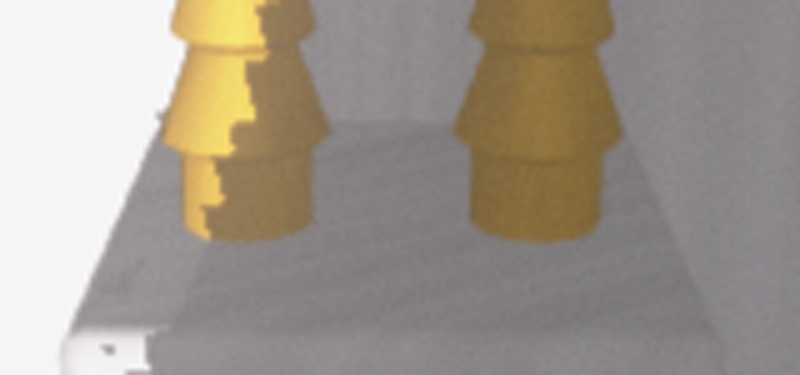

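```bash
python3 - <<'E'
from h import *
w=np.load("w12.npy",allow_pickle=True).item();P,M=tool()
g=cv2.imread("pics/w12_full.png")
gg=cv2.GaussianBlur(cv2.cvtColor(g,cv2.COLOR_BGR2GRAY).astype(float),(1,5),0)
def sub(d,i):
    a,b,c=abs(d[i-1]),abs(d[i]),abs(d[i+1]); return i+.5*(a-c)/(a-2*b+c)
L=[];Q=[]
for r in range(160,270,4):
    d=np.gradient(gg[r]); 
    L.append(((onz(w,(sub(d,170+np.argmax(d[170:210])),r),.012)-P)@M*1e3)[:2])
    Q.append(((onz(w,(sub(d,440+np.argmin(d[440:480])),r),.012)-P)@M*1e3)[:2])
L,Q=np.array(L),np.array(Q)
for A in(L,Q): 
    p=np.polyfit(A[:,0],A[:,1],1);print(p,np.degrees(np.arctan(p[0])))
# far edge row
gc=cv2.cvtColor(g,cv2.COLOR_BGR2GRAY).astype(float)
F=[]
for c in list(range(195,320,6))+list(range(340,460,6)):
    d=np.gradient(gc[:,c]);i=140+np.argmax(d[140:165]);F.append(((onz(w,(c,sub(d,i)),.012)-P)@M*1e3)[:2])
F=np.array(F);p=np.polyfit(F[:,1],F[:,0],1);print("far",p,-np.degrees(np.arctan(p[0])))
def T(px,z): return ((onz(w,px,z)-P)@M*1e3)[:2].round(2)
B=lambda a:((a[0]+.5)/5+240-.5,(a[1]+.5)/5+200-.5)
z=P[2]-.0265
print("blk bottom",T(B((159,122)),z),T(B((610,122)),z),"top",T(B((62,335)),z+.05),T(B((722,335)),z+.05),z)
E
```

```text
[ 5.00902164e-03 -6.21388941e+01] 0.2869933991959718
[4.12676754e-03 6.61461410e+01] 0.2364450207282242
far [6.78012664e-03 7.04538236e+01] -0.3884666885466435
blk bottom [ 37.62 -22.82] [37.66 18.67] top [ 38.33 -22.67] [38.37 19.89] 0.014227135868948412
```

Call:
drive_tool([
  [[0,0.2,0],[0,0,0],4],
  [[0,0.42,0],[0,0,0],4],
  [[0,0.42,0.1],[0,0,0],4],
  [[0,0.42,0.15],[0,0,0],4],
  [[0,0.42,0.2],[0,0,0],4],
  [[0,0.42,0.22],[0,0,0],4],
  [[0,0.42,0.22],[0,0,0],4],
])

```text
time: 13.68
position: [0.4985, -0.1325, 0.0385]
eef_rot: [3.141, -0.0, 2.913]
ft_force: [-4.2, 1.4, 5.1]
grip_width: 0.506
```

```bash
cat > m.py <<'E'
from h import *
import sys
o=manip.get_obs();P,M=tool();print(P,np.degrees(o['eef_rot'])-[180,0,180],o['ft_force'].round(2),o['torque'].round(2),o['grip_width'],o['time'])
w=cam("wrist");n=sys.argv[1]
save("wrist",n,(160,70,310,230),2.5)
g=cv2.imread(f"pics/{n}_full.png")
gg=cv2.GaussianBlur(cv2.cvtColor(g,cv2.COLOR_BGR2GRAY).astype(float),(1,5),0)
def sub(d,i):
    a,b,c=abs(d[i-1]),abs(d[i]),abs(d[i+1]); return i+.5*(a-c)/(a-2*b+c)
L=[];Q=[]
l0=int(sys.argv[2]) if len(sys.argv)>2 else 165; r0=int(sys.argv[3]) if len(sys.argv)>3 else 430
for r in range(160,270,4):
    d=np.gradient(gg[r]); 
    L.append(((onz(w,(sub(d,l0+np.argmax(d[l0:l0+50])),r),.012)-P)@M*1e3)[:2])
    Q.append(((onz(w,(sub(d,r0+np.argmin(d[r0:r0+50])),r),.012)-P)@M*1e3)[:2])
L,Q=np.array(L),np.array(Q);c=0
for A in(L,Q): 
    p=np.polyfit(A[:,0],A[:,1],1);print(p,np.degrees(np.arctan(p[0])),np.abs(np.polyval(p,A[:,0])-A[:,1]).max());c+=np.polyval(p,37.6)/2
print("bed centre y at x=37.6:",c,"(block bottom was -2.08)")
a=g[190:275,240:400];cv2.imwrite(f"pics/{n}b.png",cv2.resize(a,None,fx=5,fy=5,interpolation=cv2.INTER_CUBIC))
E
python3 m.py w13
```

```text
[ 0.49845513 -0.13245927  0.03847341] [ -0.02094702  -0.01583019 -13.0870519 ] [-4.24  1.38  5.12] [0.25 0.69 0.02] 0.5058894701571894 13.675
[ 2.58644640e-03 -6.60105129e+01] 0.14819213229666928 0.04973425391166586
[5.38477898e-03 6.20109844e+01] 0.3085221270147566 0.07033178583588295
bed centre y at x=37.6: -1.8499052171402361 (block bottom was -2.08)
```

View pics/w13b.png

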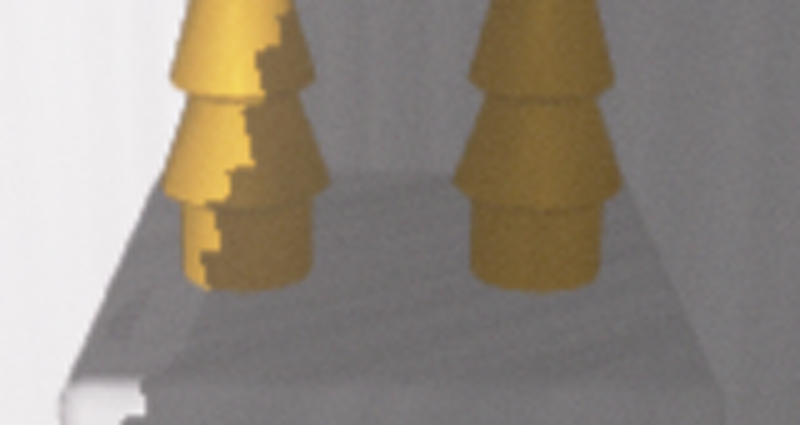

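View pics/w13.png

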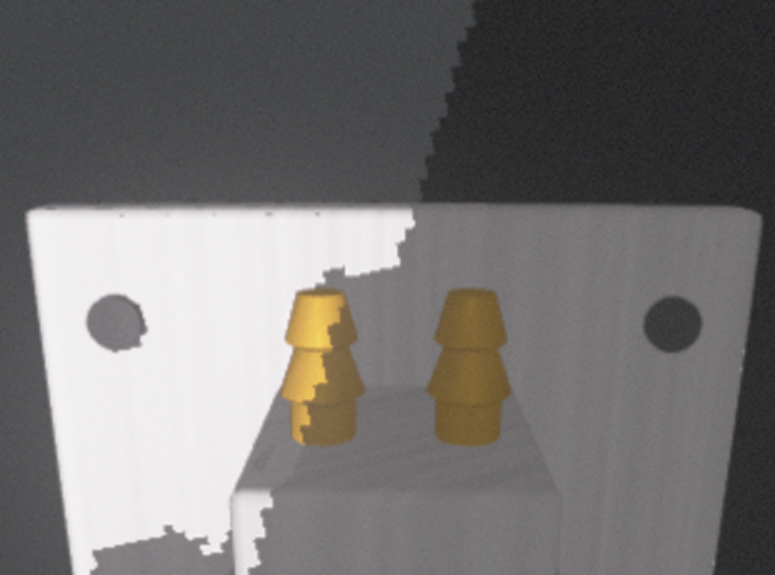

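Call:
drive_tool([
  [[0,0,-0.05],[0,0,0],4],
  [[-0.4,0,-0.05],[0,0,0],4],
  [[-0.9,0,-0.05],[0,0,0],4],
  [[-1.4,0,-0.05],[0,0,0],4],
  [[-1.9,0,-0.05],[0,0,0],4],
  [[-2.4,0,-0.05],[0,0,0],4],
  [[-2.8,0,-0.05],[0,0,0],4],
  [[-3.0,0,-0.05],[0,0,0],4],
  [[-3.0,0,-0.05],[0,0,0],4],
])

```text
time: 14.85
position: [0.5278, -0.1393, 0.0386]
eef_rot: [-3.141, -0.0, 2.913]
ft_force: [-0.2, -0.4, -3.6]
grip_width: 0.51
```

```bash
python3 m.py w14 165 430
python3 - <<'E'
from h import *
save("scene","s14",(250,220,160,110),5)
P,M=tool()
for x in([.577,-.1522,-.2275],[.5763,-.1522,-.2267]):
  c,s=np.cos(x[2]),np.sin(x[2]);d=P[:2]-x[:2];print(c*d[0]+s*d[1],-s*d[0]+c*d[1])
E
```

```text
[ 0.52782466 -0.13929807  0.03858899] [-3.59990843e+02 -1.30704703e-03 -1.30837058e+01] [-0.23 -0.36 -3.64] [-0.03 -0.12 -0.01] 0.5097190000413994 14.85
[ 2.84320997e-03 -6.60786900e+01] 0.16290349271412946 0.04153202504474507
[5.17475872e-03 6.19222654e+01] 0.29648918811303016 0.10944146768741803
bed centre y at x=37.6: -1.9274745003776061 (block bottom was -2.08)
-0.05099690892284846 0.001541091795880828
-0.05031357033803215 0.001739223057766871
```

View pics/s14.png

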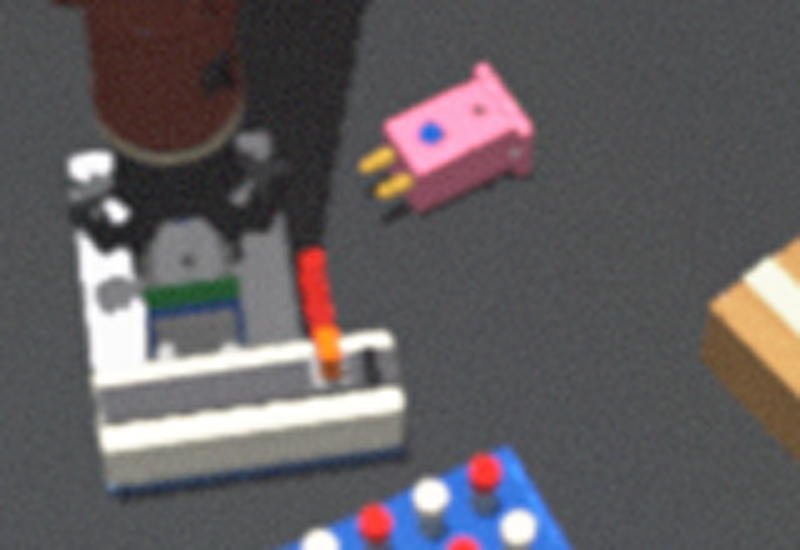

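View pics/w14.png

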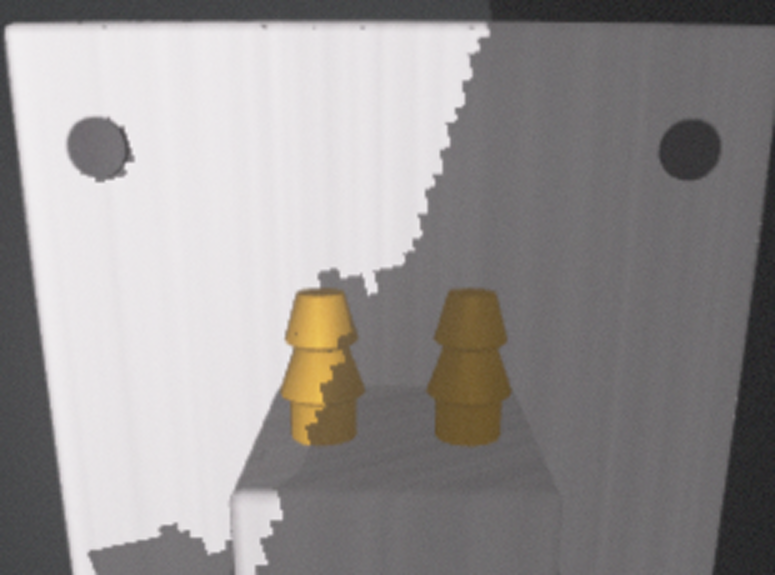

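```bash
python3 - <<'E'
import cv2
im=cv2.imread("pics/s14_full.png")[265:300,270:310]
cv2.imwrite("pics/s14z.png",cv2.resize(im,None,fx=16,fy=16,interpolation=cv2.INTER_CUBIC))
E
```

```text
(no output)
```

View pics/s14z.png

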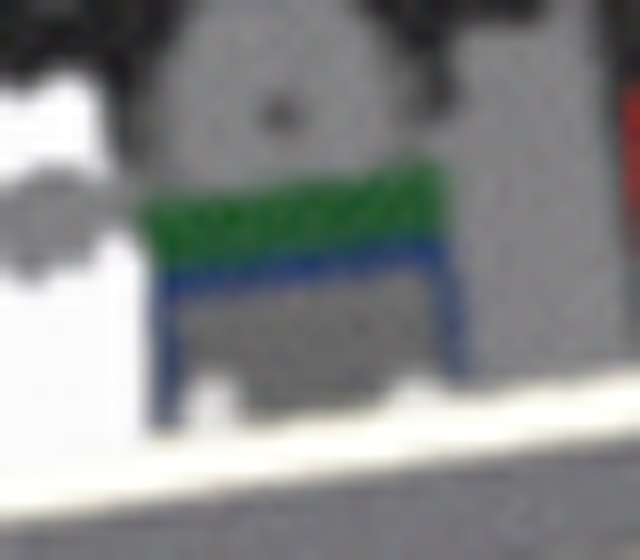

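Call:
drive_tool([
  [[-0.2,0,0.01],[0,0,0],4],
  [[-0.4,0,0.02],[0,0,0],4],
  [[-0.6,0,0.02],[0,0,0],4],
  [[-0.75,0,0.02],[0,0,0],4],
  [[-0.9,0,0.02],[0,0,0],4],
  [[-1.0,0,0.02],[0,0,0],4],
  [[-1.0,0,0.02],[0,0,0],4],
])

```text
time: 15.82
position: [0.5374, -0.1415, 0.0385]
eef_rot: [3.142, -0.0, 2.913]
ft_force: [-4.1, 1.1, 3.5]
grip_width: 0.51
```

Call:
drive_tool([
  [[-0.1,0,0],[0,0,0],4],
  [[-0.2,0,0],[0,0,0],4],
  [[-0.2,0,0],[0,0,0],4],
])

```text
time: 16.2
position: [0.539, -0.1419, 0.0385]
eef_rot: [3.141, -0.001, 2.913]
ft_force: [-5.7, 2.8, 6.0]
grip_width: 0.509
```

Call:
drive_tool([
  [[0,0,-0.03],[0,0,0],4],
  [[0,0,-0.03],[0,0,0],4],
])

```text
time: 16.45
position: [0.539, -0.1419, 0.0385]
eef_rot: [3.142, -0.001, 2.913]
ft_force: [-4.6, 0.3, 2.2]
grip_width: 0.513
```

Call:
drive_tool([
  [[-0.1,0,0],[0,0,0],4],
  [[-0.2,0,0],[0,0,0],4],
  [[-0.2,0,0],[0,0,0],4],
])

```text
time: 16.82
position: [0.5406, -0.1422, 0.0385]
eef_rot: [3.141, -0.002, 2.913]
ft_force: [-6.9, 2.3, 4.2]
grip_width: 0.508
```

Call:
drive_tool([
  [[-0.1,0,0],[0,0,0],4],
  [[-0.2,0,0],[0,0,0],4],
  [[-0.2,0,0],[0,0,0],4],
])

```text
time: 17.2
position: [0.5422, -0.1426, 0.0385]
eef_rot: [3.141, -0.002, 2.913]
ft_force: [-9.6, 2.9, 5.9]
grip_width: 0.505
```

Call:
drive_tool([
  [[0,0,-0.03],[0,0,0],4],
  [[0,0,-0.06],[0,0,0],4],
  [[0,0,-0.06],[0,0,0],4],
])

```text
time: 17.58
position: [0.5422, -0.1426, 0.0386]
eef_rot: [-3.142, -0.002, 2.913]
ft_force: [-5.7, 1.6, -0.5]
grip_width: 0.507
```

```bash
python3 m.py w15; python3 - <<'E'
from h import *
save("scene","s15",(265,262,45,38),16)
o=manip.get_obs();P,M=tool(o);print(M.T@o['ft_force'])
E
```

```text
[ 0.54215599 -0.14255085  0.03861821] [-3.59998821e+02 -1.37929561e-01 -1.30948159e+01] [-5.71  1.59 -0.53] [ 0.29  0.96 -0.08] 0.5072742422169185 17.575
[ 2.63522128e-03 -6.62336120e+01] 0.1509867079706358 0.04654376166804752
[4.74981790e-03 6.17768037e+01] 0.2721424725246199 0.08259600341293094
bed centre y at x=37.6: -2.0895654097005263 (block bottom was -2.08)
[6.18494291 1.2057167  0.40152143]
```

View pics/s15.png

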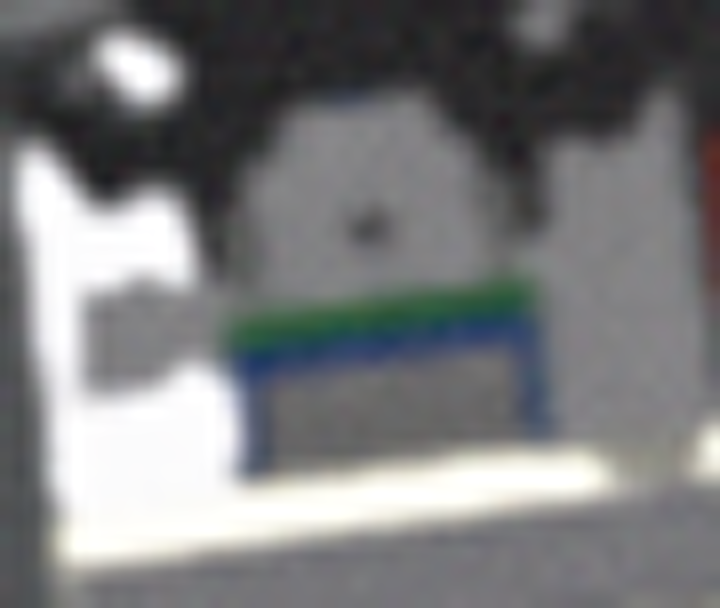

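Call:
drive_tool([
  [[-0.1,0,0],[0,0,0],4],
  [[-0.2,0,0],[0,0,0],4],
  [[-0.3,0,-0.01],[0,0,0],4],
  [[-0.4,0,-0.02],[0,0,0],4],
  [[-0.5,0,-0.03],[0,0,0],4],
  [[-0.5,0,-0.04],[0,0,0],4],
  [[-0.5,0,-0.04],[0,0,0],4],
])

```text
time: 18.55
position: [0.5459, -0.1435, 0.0387]
eef_rot: [3.141, -0.005, 2.913]
ft_force: [-10.2, 2.9, 1.5]
grip_width: 0.512
```

```bash
python3 m.py w16; python3 - <<'E'
from h import *
o=manip.get_obs();P,M=tool(o);print(M.T@o['ft_force'],"advance since w14",(P-[0.52782466,-0.13929807,0.03858899])@M*1e3)
E
```

```text
[ 0.54589432 -0.14347642  0.03866496] [-9.99446575e-03 -2.74594577e-01 -1.31033234e+01] [-10.22   2.93   1.49] [ 0.51  1.72 -0.15] 0.5124344192356209 18.55
[ 2.32228048e-03 -6.61978603e+01] 0.1330566313213581 0.0588861385651569
[4.75290073e-03 6.18076943e+01] 0.27231910197806086 0.09719274048141102
bed centre y at x=37.6: -2.062069588526967 (block bottom was -2.08)
[11.24551897  0.39697134 -1.0443721 ] advance since w14 [-18.57185374   0.02622896  -0.16769302]
```

View pics/w16.png

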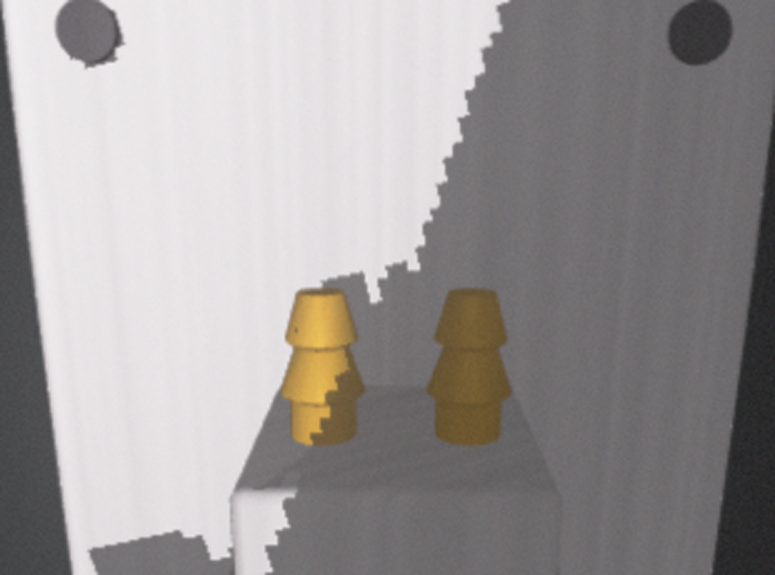

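Call:
drive_tool([
  [[0,0,-0.03],[0,0,0],4],
  [[0,0,-0.05],[0,0,0],4],
  [[0,0,-0.05],[0,0,0],4],
  [[0,0,-0.05],[0,0,0],4],
])

```text
time: 19.1
position: [0.5456, -0.1434, 0.0387]
eef_rot: [-3.142, -0.005, 2.913]
ft_force: [-9.0, 1.8, -3.0]
grip_width: 0.505
```

```bash
python3 - <<'E'
from h import *
o=manip.get_obs();P,M=tool(o);print(P,o['eef_rot'],M.T@o['ft_force'],"advance since w14",(P-[0.52782466,-0.13929807,0.03858899])@M*1e3)
E
```

```text
[ 0.54560562 -0.14336957  0.03874258] [-3.141551   -0.00540945  2.91297811] [ 9.17814678 -0.3107173   3.07452544] advance since w14 [-18.23994026   0.06408976  -0.25226053]
```

Call:
drive_tool([
  [[-0.06,0,0],[0,-0.15,0],4],
  [[-0.12,0,0],[0,-0.3,0],4],
  [[-0.12,0,0],[0,-0.3,0],4],
  [[-0.12,0,0],[0,-0.3,0],4],
])

```text
time: 19.6
position: [0.5464, -0.1436, 0.0386]
eef_rot: [3.142, -0.001, 2.913]
ft_force: [-10.5, 2.6, -2.9]
grip_width: 0.508
```

```bash
python3 - <<'E'
from h import *
o=manip.get_obs();P,M=tool(o);print(P,o['eef_rot'],M.T@o['ft_force'],"advance since w14",(P-[0.52782466,-0.13929807,0.03858899])@M*1e3)
E
```

```text
[ 0.54636564 -0.14361216  0.03861139] [ 3.14156926e+00 -9.85434945e-04  2.91282277e+00] [10.833755    0.17310089  2.9237084 ] advance since w14 [-1.90362312e+01  3.02919259e-03 -4.11592527e-02]
```

Call:
drive_tool([
  [[0,0,0.02],[0,0,0],4],
  [[0,0,0.02],[0,0,0],4],
  [[0,0,0.02],[0,0,0],4],
  [[0,0,0.02],[0,0,0],4],
])

```text
time: 20.1
position: [0.5464, -0.1436, 0.0386]
eef_rot: [3.141, -0.001, 2.913]
ft_force: [-11.3, 4.1, -0.2]
grip_width: 0.504
```

```bash
python3 m.py w17; python3 - <<'E'
from h import *
o=manip.get_obs();P,M=tool(o);print(P,o['eef_rot'],M.T@o['ft_force'],"advance since w14",(P-[0.52782466,-0.13929807,0.03858899])@M*1e3)
save("scene","s17",(255,240,75,60),10)
im=cv2.imread("pics/s17_full.png");cv2.imwrite("pics/s17w.png",im)
# shift of plate: measure gap plate->housing in s14,s17
s=cam("scene");x=[.577,-.152,-.2277]
for dx in(0,10):print(proj(s,D2W(x,(dx,-30,61.5))),proj(s,D2W(x,(dx,30,61.5))))
E
```

```text
[ 0.54637002 -0.14357005  0.03858319] [-1.21268997e-02 -5.89143057e-02 -1.31061061e+01] [-11.28   4.13  -0.19] [ 0.58  2.2  -0.16] 0.5039787397846938 20.1
[ 2.66497625e-03 -6.62343656e+01] 0.15269153011839018 0.04083412628658323
[4.27301488e-03 6.17997477e+01] 0.24482422844231203 0.08873837284297537
bed centre y at x=37.6: -2.0868747209228324 (block bottom was -2.08)
[ 0.54633038 -0.14357289  0.03856595] [ 3.14136264e+00 -1.09209300e-03  2.91278013e+00] [11.58932025  0.80981465 -0.28455514] advance since w14 [-1.89930261e+01  3.40866018e-02  2.30879452e-03]
[[277.80103946 282.39334711]] [[297.4343079  279.61482543]]
[[278.19473322 285.25112949]] [[297.88808293 282.4569452 ]]
```

View pics/s17.png

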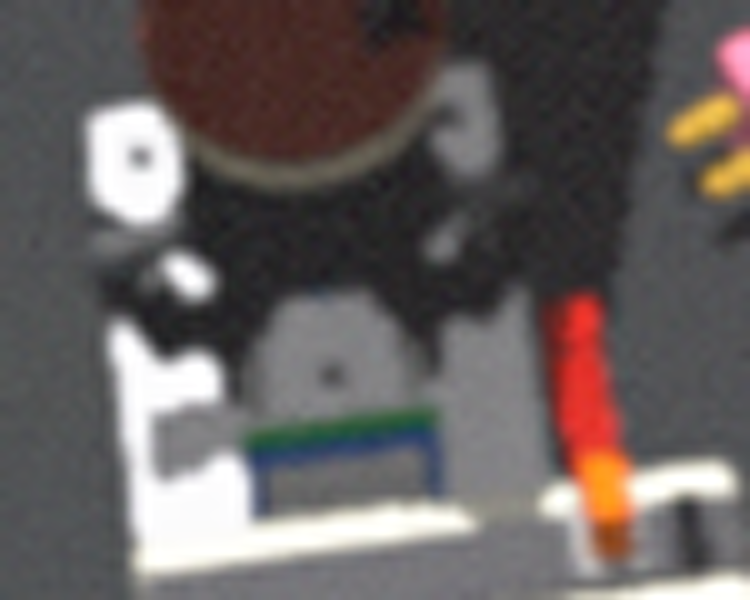

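View pics/s17w.png

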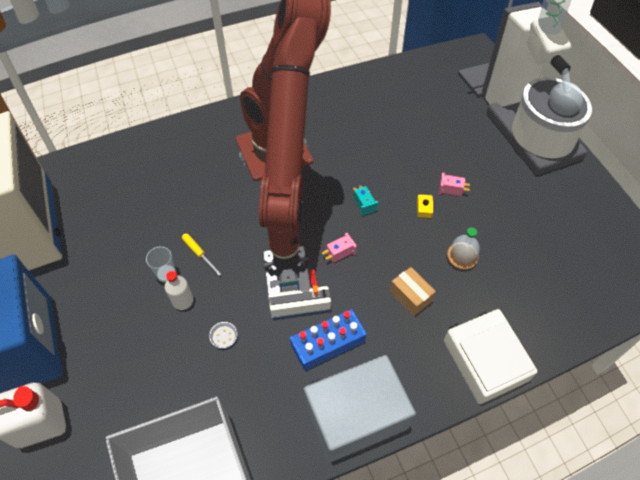

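```bash
python3 - <<'E'
import cv2,numpy as np
R={}
for n in("s14","s15","s17"):
    im=cv2.imread(f"pics/{n}_full.png").astype(float);d=im[:,:,0]-im[:,:,2]
    e=[];f=[]
    for c in range(283,293):
        col=d[274:294,c]; col=np.clip(col,0,None); 
        i=np.argmax(col); h=col[i]/2; j=i
        while col[j+1]>h:j+=1
        e.append(274+j+(col[j]-h)/(col[j]-col[j+1]))
    R[n]=np.array(e);print(n,R[n].round(2))
for n in("s15","s17"):print(n,np.median(R[n]-R["s14"])/0.2853,"mm")
E
```

```text
s14 [282.97 283.   282.89 282.7  282.52 282.36 282.29 282.3  282.13 281.84]
s15 [285.02 284.87 284.69 284.46 284.27 284.28 284.06 283.94 283.92 283.59]
s17 [286.04 286.21 285.9  285.83 285.58 285.3  285.28 285.27 284.95 285.04]
s15 6.2407561756073155 mm
s17 10.648167987085184 mm
```

```bash
python3 - <<'E'
from plant import manip
o=manip.get_obs();print(o['time'],o['position'],o['ft_force'],o['grip_width'])
print(manip.job_done())
E
```

```text
20.2 [ 0.54637117 -0.14355938  0.03858623] [-11.46541128   2.90540643  -0.17889612] 0.508422130696457
the job is handed in; nothing more can be done
None
```

I slid the lock open, set the aluminium block on the dock's bed, and pressed it slowly against the plate. I handed the job in at 20.2 s with the block still gripped and pressed.

**Last checks:**
- **Lock:** it stopped at the same place in two pushes at different heights, about 75.9 mm in my dock frame against the nominal 75 mm. The camera still shows a gap of several mm between the foot and the black stop, so I took that place as the end stop. The tongue stands clear beside the bed.
- **Centring:** the block's centre line was within about 0.2 mm of the bed's. That comes from the wrist picture and has its own error of up to about 1 mm.
- **Squareness:** the tool yaw was -13.1°. My estimates of the dock's yaw ranged from -12.7° to -13.15°, so the block should be square to within about 0.4°.
- **Press:** the scene camera put the plate about 10.6 mm in. The wrist read about 11.5 N along the press, which includes some friction from the bed. With the block lightened on the bed, force and travel pointed to 9.5–10 mm. These disagree by about 1 mm, so I take the push as 10 N give or take 1 N.
- **Bystanders:** nothing else looked moved in the last scene picture, but I only compared it by eye.

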